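# Fill the sorting bowl and hold the set tweezers ready over it

## Task

Set up for sorting: lift the white cup and tip all six ball knobs out of it into the green bowl, then stand the cup upright back on the bench. Then take the sprung tweezers by their blue pads, hold them level with their tips over the middle of the bowl, well above it (some 15 to 20 cm above the bench), and squeeze until the black pointer is level with the orange marker. Keep that gap steady and finish while holding the tweezers like that, without shifting the bowl or disturbing the can, bottle, tape and jar.

Things in the scene. Friction and masses are not known exactly. Their poses are not given: they have to be found in the camera images.
- bowl: Green plastic bowl, loose, 160 mm across the rim, 60 mm high, wall 4 mm, inner floor 5 mm above the bench. Origin: centre of its underside.
- cup: White cup, no handle, loose, upright, 75 mm high, 60 mm across the foot, 66 mm across the rim, 64 mm at 50 mm height, wall 3 mm, about 90 g. Origin: centre of its underside; z its axis, up. Holds the six knobs at the start, heaped to about 50 mm. Stands left or right of the bowl, the tweezers on the other side.
- tweezers: Sprung steel tweezers, loose, 220 mm long, 90 g, lying on edge (arms 20 mm high), a blue pad 44 mm long and 24 mm high outside each arm; pinch the pads from above. Origin: underside, midway between the pads; x along to the tips (104 mm), heel at -105 mm; y to the moving arm; z up. Open, 48 mm over the pads, which spread slightly to the tips. Balance point within 10 mm of the origin.
- tweezers_arm (a joint): Moving arm (+y side), rad: 0 open (tips about 49 mm apart), growing as squeezed, to 0.2 (tips 7 mm apart). Springs open by itself: squeezing at the pads takes about 4 N to start, then about 0.57 N per 0.01 rad; 0.01 rad is about 1 mm over the pads and 2 mm at the tips.
- grip (a point): Midpoint between the two grip pads, 12 mm above the tweezers' origin.
- nose (a point): Midpoint between the open tips, 104 mm along +x from the tweezers' origin, fixed to the arm that does not move.
- pointer (a point): End of the black pointer (2.4 mm wide) on top of the moving arm near its tip, 23 mm above the tweezers' underside. Squeezing moves it to -y of the tweezers, beside the white scale.
- mark (a point): Centre of the orange marker (7 mm wide, 6 mm high) on the white scale across the tweezers; it shows the wanted gap, set anew each time, and keeps its place. Axes as the tweezers'. The gap is right when pointer and marker have the same y in the tweezers' frame (pointer then about 11 mm to +x). Open, the pointer is 11 to 34 mm to its +y side.
- knob1_ball (a point): Centre of the 20 mm blue ball of a moulded ball knob with a short brass foot, 22 mm tall, 12 g; one of six, all in the cup at the start.
- knob2_ball (a point): Centre of the 20 mm blue ball of a moulded ball knob with a short brass foot, 22 mm tall, 12 g; one of six, all in the cup at the start.
- knob3_ball (a point): Centre of the 20 mm blue ball of a moulded ball knob with a short brass foot, 22 mm tall, 12 g; one of six, all in the cup at the start.
- knob4_ball (a point): Centre of the 20 mm blue ball of a moulded ball knob with a short brass foot, 22 mm tall, 12 g; one of six, all in the cup at the start.
- knob5_ball (a point): Centre of the 20 mm blue ball of a moulded ball knob with a short brass foot, 22 mm tall, 12 g; one of six, all in the cup at the start.
- knob6_ball (a point): Centre of the 20 mm blue ball of a moulded ball knob with a short brass foot, 22 mm tall, 12 g; one of six, all in the cup at the start.
- spray_can: Bystander, to be left alone: a paper-labelled squat can, 60 mm across, 100 mm high. Origin: centre of its underside.
- water_bottle: Bystander, to be left alone: a green bottle, 52 mm across, 120 mm high. Origin: centre of its underside.
- tape_roll: Bystander, to be left alone: a yellow tape roll, 84 mm across, 24 mm high, lying flat. Origin: centre of its underside.
- grease_jar: Bystander, to be left alone: a small jar with a yellow cap, 48 mm across, 50 mm high. Origin: centre of its underside.
- cup_rim (a point): Centre of the cup's mouth, 75 mm above its underside.
There are look-alikes about, which are no part of the job. Several things look just like the tweezers: the one meant starts farthest to the robot's left.

How it is judged:
On the way, in this order (a step that is already met when the one before it is completed fails the run):
1. the held cup, lifted off the bench, is tipped (more than 70 degrees) (angle between cup's own z axis and vertical above 1.22 rad and height (world z) of cup_rim above 0.08 m and contact force between the fingers and cup above 1 N), for 0.1 s.
2. all six knobs lie in the bowl and the cup stands upright on the bench, let go (horizontal distance between each of knob1_ball, knob2_ball, knob3_ball, knob4_ball, knob5_ball, knob6_ball and bowl below 0.074 m and height (world z) of each of knob1_ball, knob2_ball, knob3_ball, knob4_ball, knob5_ball, knob6_ball below 0.06 m and angle between cup's own z axis and vertical below 0.15 rad and height (world z) of cup below 0.01 m and contact force between the fingers and cup below 0.1 N), for 0.2 s.
3. the tweezers are held up, level, tips over the bowl, at the marked gap, steady for 1 s (height (world z) of grip above 0.12 m and height (world z) of nose above 0.11 m and angle between tweezers's own z axis and vertical below 0.35 rad and horizontal distance between nose and bowl below 0.06 m and contact force between the fingers and tweezers above 3 N and y of pointer in the frame of mark between -0.0035 and 0.0035 m and velocity of joint tweezers_arm between -0.06 and 0.06 rad/s and linear speed of tweezers below 0.03 m/s), for 1 s.
At the end, for the whole second after the job is handed in: Knobs in the bowl; cup upright on the bench; tweezers held by the fingers (over 3 N), grip over 120 mm and tips over 110 mm up, within 0.35 rad of level, tip midpoint within 60 mm of the bowl centre in plan, pointer within 3.5 mm of the marker along the scale, at rest (all of step 3 and horizontal distance between each of knob1_ball, knob2_ball, knob3_ball, knob4_ball, knob5_ball, knob6_ball and bowl below 0.074 m and height (world z) of each of knob1_ball, knob2_ball, knob3_ball, knob4_ball, knob5_ball, knob6_ball below 0.06 m and angle between cup's own z axis and vertical below 0.15 rad and height (world z) of cup below 0.01 m and contact force between tweezers and bowl below 0.1 N); the arm keeps its last pose, push and grip.
It fails at once if a bystander is moved more than 30 mm: spray can (distance of spray_can from where it was at the start of the episode above 0.03 m).
It fails at once if a bystander is moved more than 30 mm: water bottle (distance of water_bottle from where it was at the start of the episode above 0.03 m).
It fails at once if a bystander is moved more than 30 mm: tape roll (distance of tape_roll from where it was at the start of the episode above 0.03 m).
It fails at once if a bystander is moved more than 30 mm: grease jar (distance of grease_jar from where it was at the start of the episode above 0.03 m).
It fails at once if the bowl is shifted more than 40 mm (distance of bowl from where it was at the start of the episode above 0.04 m).
It also fails if it takes over 64 s, if anything falls off the work surface, if the arm or the gripper's body presses on something with over 40 N, if the wrist force passes 120 N, or if a joint passes its speed limit or range.

## Robot

A 7-joint arm with a two-finger parallel gripper is mounted at the origin on the work surface. World frame = base frame: x ahead of the robot, y to its left, z up, the work surface at z = 0. Lengths are in m, angles in rad, forces in N, time in s.
With the tool pointing down it reaches from about 0.425 to 0.95 m from the base axis. Payload 4.7 kg.
Tool frame: the origin (TCP) lies on the centre line of the jaws, within the pads' length; the fingertips stand 25 mm ahead of it and the grasp point (between the pads) lies 6 mm ahead of it; z points along the fingers, y is the direction in which the jaws open and shut (so a half turn about z gives the same grasp; the last joint's range is limited). The gripper opens to 85 mm and grips with 20 to 120 N. Pads are 22 mm wide; open, the fingers measure 114 mm over their backs; the gripper's body (76 mm by 85 mm) begins 54 mm behind the grasp point. The pads swing forward as they close: fully open they stand 13 mm farther back than shut.
Start: joints at [1.263, 0.469, -0.049, 1.532, 0.024, 1.141, -0.082], TCP at [0.186, -0.649, 0.256] pointing down, gripper open.
Joint ranges: [-2.59, 2.59], [-0.33, 1.99], [-1.39, 1.29], [0.1, 2.45], [-1.04, 4.18], [0.21, 1.99], [-2.66, 2.66]. Speed limits (rad/s): [2.57, 2.57, 3.14, 3.14, 3.14, 3.14, 3.14].

## Interface

Orientations are given as a rotation vector (axis times angle).
In Python, from workcell import arm, camera, ticket, models gives the robot as it stands. The module is installed in compiled form; this text tells all that it offers.
- The arm moves only by the tool jog_arm, never from a script. Its argument "motion" is a list of rows, each a list of 3 entries, a list of its own where there are three numbers: the shift along the tool's x, y, z in m, then the turn, a rotation vector about the tool's x, y, z in rad, then the finger opening in m, from 0 to 0.0854. In form: [[[x, y, z], [ax, ay, az], grip], ...]. A call has 1 to 20 rows; each row shifts and turns the commanded pose from where the row before left it, along the tool's axes as they then stand; what a row does not reach is not made up. A row lasts 1/10 s, in which the tool goes at most 50 mm and 8.59 degrees, less where a joint would pass 70% of its speed; a pose out of reach is approached as far as the arm can. A call is refused whole if a number of a shift passes 0.05 or a number of a turn 0.15, either way. A call with a gripper value outside its range is refused whole. The fingers move at their own pace and stop on an object; "newtons" is the grip in N (left out, the last holds). Time passes only in rows, so rows that do not move let the fingers close. It gives the time, the measured TCP pose, the force and the opening at its end, in the units of the state.
- arm.sense(): the state, without advancing time (a new reading comes with each control period).
- camera(name): name is "scene" or "top"; returns a dict with "img" (384x512x3 uint8, blue, green, red), "depth" (384x512 float32, m along the optical axis (not along the pixel's ray), 0 where there is no reading), "camera_matrix" (3x3 intrinsics, pixels), "extrinsics" (4x4, takes a point from camera to world coordinates). Camera axes: x right, y down, z forward; pixel columns grow to the right and rows downward; lengths in m; the calibration is good to about 2 mm. A picture is of the moment at which its call begins.
- ticket.finish_job(): hands the job in, once; it reports no verdict.
Trained networks look in the newest picture that a camera, given by its name, has taken for a name from the list of things; names that differ only in an ending like _2 or _b are one class to them, and where a whole thing is asked for, a point or a joint stands for the part that bears it (a point fixed in the world has none). Each returns a list of dicts, best first, with "p" (0 to 1); they miss things now and then, are a little off and sometimes report something else, mostly with a low value. They report only what shows in the picture. A call takes as long as a camera call. They do not tell look-alikes from the thing itself.
- models.find_in(camera, name): "pixel" ([column, row] in pixels, amid what is visible of it).
- models.trace(camera, name): "mask" (384x512 bool, what is visible of it) and "pixel" ([column, row] in pixels, amid what is visible of it).
- models.landmark_of(camera, name): "pixel" ([column, row] in pixels: a listed point, or the origin of a listed thing).
The state is a dict: "time_s": time; "joints": joint angles; "dq": joint speeds; "joint_efforts": joint torques, N m; "ee_pos": TCP position; "orientation": TCP orientation; "wrist_force": force on the tool from outside, world axes, zero at the start; "moment": the same for the moment, N m; "width": finger opening in m.
Only numpy, scipy, OpenCV 4.12 (cv2) and the standard library are available. Lean on these libraries where they do the work, as an engineer would, in place of code of your own. Each camera call takes 0.05 s, during which the arm holds its last target. There are 200 camera calls.

## Working session

There is one attempt and no reset: what is moved stays moved. The work goes in short steps, Python scripts to look and compute and a tool call to move; the robot and the scene stay as the last step left them, time stands still between calls to the robot, and variables do not carry over. Pictures are saved under pics/ and viewed, about 8 in all and at most 12, crops included, and the job is handed in when it is done.

Besides the shell and the picture viewer there is one more tool, called as name(argument=value, ...), one argument or row to a line, values as JSON. jog_arm: Moves the arm, as the interface text tells. Its arguments: {"type":"object","properties":{"motion":{"type":"array"},"newtons":{"type":"number"}},"required":["motion"]}

```bash
mkdir -p pics
cat > h.py <<'E'
import numpy as np, cv2
from workcell import arm, camera, ticket, models
from scipy.spatial.transform import Rotation as R
def w(c,px,d=None):
    u,v=px; K=c["camera_matrix"]
    if d is None:
        p=c["depth"][int(v)-1:int(v)+2,int(u)-1:int(u)+2]; d=np.median(p[p>0])
    return (c["extrinsics"]@np.r_[np.linalg.inv(K)@[u,v,1]*d,1])[:3]
def atz(c,px,z):
    E=c["extrinsics"]; r=E[:3,:3]@np.linalg.inv(c["camera_matrix"])@[px[0],px[1],1]
    o=E[:3,3]; return o+r*(z-o[2])/r[2]
def cloud(c,m):
    v,u=np.nonzero(m&(c["depth"]>0)); d=c["depth"][v,u]
    p=np.linalg.inv(c["camera_matrix"])@np.vstack([u*d,v*d,d])
    return (c["extrinsics"][:3,:3]@p).T+c["extrinsics"][:3,3]
E
python3 - <<'E'
from h import *
np.set_printoptions(precision=3,suppress=True)
ims=[]
for n in("top","scene"):
    c=camera(n); cv2.imwrite(f"pics/{n}0.png",c["img"]); 
    print(n,c["extrinsics"][:3,3])
    for k in("bowl","cup","tweezers","spray_can","water_bottle","tape_roll","grease_jar"):
        for r in models.trace(n,k)[:5]:
            P=cloud(c,r["mask"]); print(k,round(r["p"],2),np.round(r["pixel"]),np.percentile(P,2,axis=0),np.percentile(P,98,axis=0))
    for k in("grip","nose","pointer","mark"):
        for r in models.landmark_of(n,k)[:4]: print(k,round(r["p"],2),r["pixel"],w(c,r["pixel"]))
print(arm.sense())
E
```

```text
top [ 0.339 -0.124  1.412]
bowl 0.81 [230. 182.] [ 0.535 -0.113 -0.002] [0.673 0.028 0.06 ]
cup 0.8 [125. 219.] [ 0.456  0.226 -0.002] [0.517 0.289 0.077]
tweezers 0.84 [420. 224.] [ 0.443 -0.723 -0.002] [ 0.505 -0.53   0.029]
tweezers 0.54 [306. 207.] [ 0.5   -0.287 -0.002] [ 0.606 -0.23   0.03 ]
spray_can 0.94 [149. 137.] [0.714 0.179 0.006] [0.765 0.231 0.104]
spray_can 0.38 [260. 246.] [ 0.367 -0.163 -0.005] [ 0.445 -0.083  0.029]
water_bottle 0.68 [274. 144.] [ 0.717 -0.191 -0.002] [ 0.762 -0.14   0.121]
tape_roll 0.64 [179. 254.] [0.373 0.081 0.018] [0.409 0.117 0.055]
tape_roll 0.61 [255. 263.] [ 0.365 -0.162 -0.005] [ 0.445 -0.083  0.029]
grease_jar 0.47 [181. 251.] [ 0.368  0.079 -0.003] [0.41  0.12  0.055]
grip 0.84 [305.6, 212.1] [ 0.526 -0.274 -0.003]
grip 0.72 [415.3, 228.8] [ 0.484 -0.61  -0.004]
nose 0.65 [299.7, 175.2] [ 0.641 -0.254 -0.001]
pointer 0.42 [292.1, 182.7] [ 0.616 -0.231  0.001]
scene [ 1.151 -0.458  1.196]
bowl 0.68 [290. 192.] [ 0.531 -0.114  0.001] [0.672 0.026 0.061]
cup 0.59 [344. 136.] [0.456 0.225 0.004] [0.518 0.289 0.077]
tweezers 0.71 [239. 164.
[... 601 characters left out ...]
rip 0.79 [109.7, 238.9] [ 0.474 -0.615  0.019]
nose 0.97 [137.7, 225.7] [ 0.459 -0.523 -0.   ]
nose 0.77 [232.3, 228.1] [ 0.609 -0.253 -0.001]
pointer 0.74 [132.3, 218.6] [ 0.425 -0.53  -0.002]
pointer 0.5 [243.0, 221.7] [ 0.605 -0.212  0.   ]
{'time_s': 1.2, 'joints': array([ 1.263,  0.469, -0.049,  1.532,  0.024,  1.141, -0.082]), 'dq': array([-0.   ,  0.001, -0.001,  0.001, -0.   , -0.002, -0.   ]), 'joint_efforts': array([  0.   , -51.016,  -0.046, -23.801,   0.011,   0.001,   0.   ]), 'ee_pos': array([ 0.186, -0.649,  0.256]), 'orientation': array([3.111, 0.437, 0.   ]), 'wrist_force': array([-0.242, -0.652, -0.529]), 'moment': array([0.018, 0.062, 0.014]), 'width': 0.08529658126664914}
```

View pics/top0.png

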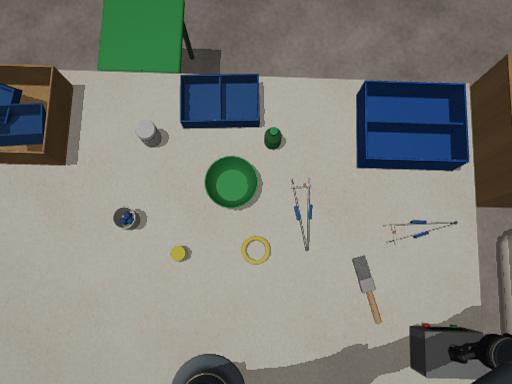

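View pics/scene0.png

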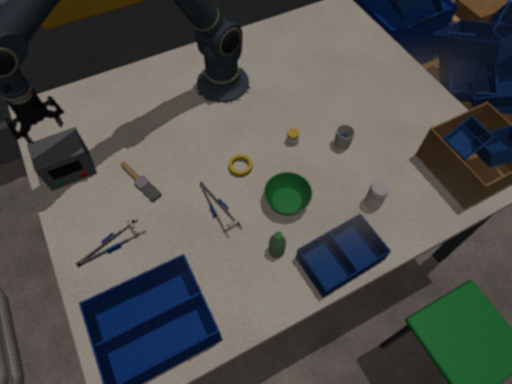

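The top view shows the cup at (125,218), the bowl at (231,182) and the leftmost tweezers with pads around (303,212). Their tips point up at about (300,183) and the heel is at (307,249). Before choosing a pouring pose I'll work out the arm's kinematics.

Run:
```python
from h import *
import itertools
np.set_printoptions(precision=3,suppress=True)
s=arm.sense(); q=s["joints"]; T=R.from_rotvec(s["orientation"])
res=[]
for sg in itertools.product([1,-1],repeat=7):
    M=R.from_euler("ZYZYZYZ"[:3],[sg[0]*q[0],sg[1]*q[1],sg[2]*q[2]])*R.from_euler("YZY",[sg[3]*q[3],sg[4]*q[4],sg[5]*q[5]])*R.from_euler("Z",sg[6]*q[6])
    for a in range(4):
      for b in range(4):
        N=R.from_euler("Z",a*np.pi/2)*M*R.from_euler("Z",b*np.pi/2)
        res.append(((N.inv()*T).magnitude(),sg,a,b))
res.sort(key=lambda r:r[0])
for r in res[:10]: print(r)
c=camera("top"); im=c["img"][160:260,260:340]
hsv=cv2.cvtColor(c["img"],cv2.COLOR_BGR2HSV)
m=((hsv[...,0]>100)&(hsv[...,0]<130)&(hsv[...,1]>120)&(hsv[...,2]>60))
m[:195]=0;m[235:]=0;m[:,:285]=0;m[:,320:]=0
n,l,st,ce=cv2.connectedComponentsWithStats(m.astype(np.uint8))
for i in range(1,n): print(st[i],ce[i],atz(c,ce[i],.022), cloud(c,l==i).max(0))
print("base",c["extrinsics"])
cv2.imwrite("pics/z0.png",cv2.resize(im,None,fx=6,fy=6,interpolation=cv2.INTER_CUBIC))
```

```text
(8.424064613073375e-16, (-1, -1, -1, -1, -1, -1, -1), 2, 3)
(8.424076012586261e-16, (-1, 1, -1, 1, -1, 1, -1), 0, 1)
(0.00010861941616869433, (-1, 1, -1, 1, -1, 1, -1), 3, 0)
(0.00010861941616869433, (-1, -1, -1, -1, -1, -1, -1), 1, 2)
(0.00010861941616916299, (-1, 1, -1, 1, -1, 1, -1), 1, 2)
(0.000108619416169163, (-1, -1, -1, -1, -1, -1, -1), 3, 0)
(0.00015361105150202482, (-1, 1, -1, 1, -1, 1, -1), 2, 3)
(0.00015361105150202482, (-1, -1, -1, -1, -1, -1, -1), 0, 1)
(0.04819067498621776, (-1, -1, -1, -1, 1, -1, -1), 1, 2)
(0.04819067498621781, (-1, 1, -1, 1, 1, 1, -1), 3, 0)
[309 205   3  14  33] [309.97  211.424] [ 0.525 -0.284  0.022] [ 0.544 -0.281  0.029]
[295 206   5  14  37] [297.054 212.568] [ 0.521 -0.245  0.022] [ 0.54  -0.238  0.03 ]
base [[ 0.025 -0.985  0.173  0.339]
 [-1.    -0.028 -0.013 -0.124]
 [ 0.018 -0.173 -0.985  1.412]
 [ 0.     0.     0.     1.   ]]
```

View pics/z0.png

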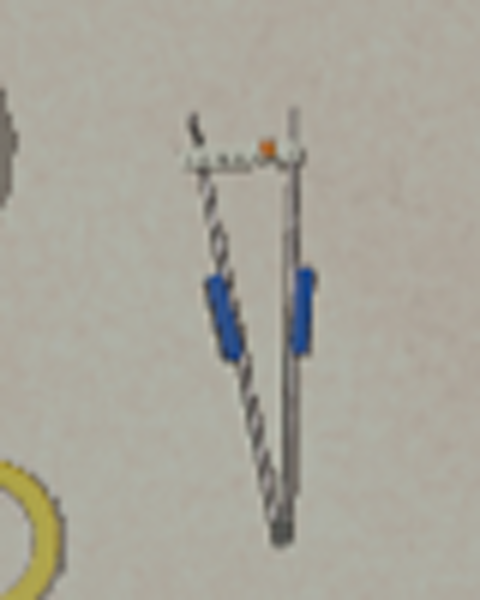

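jog_arm(
  motion=[
    [[0.0315,-0.022,0],[0,0,0],0.085],
    [[0.0315,-0.022,0],[0,0,0],0.085],
    [[0.0315,-0.022,0],[0,0,0],0.085],
    [[0.0315,-0.022,0],[0,0,0],0.085],
    [[0.0315,-0.022,0],[0,0,0],0.085],
    [[0.0315,-0.022,0],[0,0,0],0.085],
    [[0.0315,-0.022,0],[0,0,0],0.085],
    [[0.0315,-0.022,0],[0,0,0],0.085],
  ],
)

```text
time_s: 2.05
ee_pos: [0.3805, -0.4091, 0.2566]
orientation: [3.111, 0.436, 0.001]
wrist_force: [-0.2, -0.7, 0.3]
width: 0.085
```

```bash
python3 -c "
from h import *
s=arm.sense();print(s['time_s'],repr(s['joints']),s['ee_pos'],s['orientation'],s['dq'])"
```

```text
2.05 array([ 0.88086198,  0.28611994, -0.16599028,  1.80675977,  0.05386142,
        1.05235395, -0.59726398]) [ 0.38048151 -0.409133    0.25661442] [3.11052354e+00 4.36286534e-01 5.72706417e-04] [-0.52255017 -0.09204295 -0.189878    0.13282153  0.04453178 -0.03882443
 -0.72270415]
```

jog_arm(
  motion=[
    [[0.0315,-0.022,0],[0,0,0],0.085],
    [[0.0315,-0.022,0],[0,0,0],0.085],
    [[0.0315,-0.022,0],[0,0,0],0.085],
    [[0.0315,-0.022,0],[0,0,0],0.085],
    [[0.0315,-0.022,0],[0,0,0],0.085],
    [[0.0315,-0.022,0],[0,0,0],0.085],
    [[0.0315,-0.022,0],[0,0,0],0.085],
  ],
)

```text
time_s: 2.75
ee_pos: [0.5501, -0.2005, 0.2566]
orientation: [3.111, 0.436, 0.001]
wrist_force: [0.4, -0.4, 0.3]
width: 0.0854
```

```bash
python3 -c "
from h import *
s=arm.sense();print(s['time_s'],repr(s['joints']),s['ee_pos'],s['orientation'],s['dq'])"
```

```text
2.75 array([ 0.49843223,  0.33897492, -0.28294393,  1.74074886,  0.1060098 ,
        1.07620277, -1.11179395]) [ 0.5500744  -0.20047246  0.25656273] [3.11068977e+00 4.36156748e-01 6.25972166e-04] [-0.55201877  0.20220767 -0.12364849 -0.2728557   0.10261354  0.0885817
 -0.68764565]
```

```bash
cat > kin.py <<'E'
from h import *
from scipy.optimize import least_squares
LO=np.array([-2.59,-.33,-1.39,.1,-1.04,.21,-2.66]);HI=np.array([2.59,1.99,1.29,2.45,4.18,1.99,2.66])
def fk(q,p):
    h,L1,a,L2,b,T,g=p
    A=R.from_euler("ZY",[-q[0],q[1]]); P=np.array([0,0,h])+A.apply([0,0,L1])
    A=A*R.from_euler("Z",-q[2]); P=P+A.apply([a,0,0])
    A=A*R.from_euler("Y",q[3]); P=P+A.apply([-b,0,L2]) 
    A=A*R.from_euler("ZY",[-q[4],q[5]]); P=P+A.apply([g,0,T])
    return P,A*R.from_euler("Z",-q[6]+np.pi/2)
D=[([1.263,.469,-.049,1.532,.024,1.141,-.082],[.186,-.649,.256]),
([0.88086198,0.28611994,-0.16599028,1.80675977,0.05386142,1.05235395,-0.59726398],[0.38048,-0.40913,0.25661]),
([0.49843223,0.33897492,-0.28294393,1.74074886,0.1060098,1.07620277,-1.11179395],[0.55007,-0.20047,0.25656])]
def fit():
    f=lambda p:np.r_[np.concatenate([fk(q,p)[0]-x for q,x in D]),1e-4*(p-[.3,.45,0,.45,0,.25,0])]
    return least_squares(f,[.3,.45,0,.45,0,.25,0])
E
python3 - <<'E'
from kin import *
r=fit(); print(r.x,np.abs(r.fun).max(),r.fun[:9])
E
```

```text
[-72.35509521   0.64998631   0.19435733   0.68000045   0.56005701
 -71.89328868   0.63288853] 0.013359219163264546 [ 2.73405841e-03  2.22044001e-03 -8.91846514e-05  6.98406646e-03
  1.33592192e-02 -6.72272022e-06  2.72247599e-03 -9.02904034e-03
  9.66339183e-05]
```

Run:
```python
from kin import *
np.set_printoptions(precision=4,suppress=True)
O=[[3.111,.437,0],[3.11052354e+00,4.36286534e-01,5.727e-04],[3.11068977e+00,4.36156748e-01,6.2597e-04]]
for (q,x),o in zip(D,O):
    print((fk(q,np.zeros(7))[1].inv()*R.from_rotvec(o)).as_rotvec())
for mask in ([1,1,0,1,0,0,0],[1,1,1,1,0,0,0],[1,1,1,1,1,0,0],[1,1,0,1,0,0,1],[1,1,1,1,1,0,1]):
    m=np.array(mask,bool)
    def full(v):
        p=np.array([.3,.45,0,.45,0,.25,0]);p[m]=v;return p
    f=lambda v:np.r_[np.concatenate([fk(q,full(v))[0]-x for q,x in D]),1e-3*(full(v)-[.3,.45,0,.45,0,.25,0])]
    r=least_squares(f,full(np.zeros(7)*0)[m]*0+.1); print(mask,full(r.x),r.fun[:9])
```

```text
[ 0.0001 -0.0003  0.0004]
[ 0.  0. -0.]
[-0.  0. -0.]Traceback (most recent call last):
  File "<stdin>", line 11, in <module>
  File "<stdin>", line 9, in full
ValueError: NumPy boolean array indexing assignment cannot assign 7 input values to the 3 output values where the mask is true
```

Run:
```python
from kin import *
np.set_printoptions(precision=4,suppress=True)
def fk2(q,p):
    h,L1,a,L2,b,g,y1,y2,y3=p
    A=R.from_euler("ZY",[-q[0],q[1]]); P=np.array([0,0,h])+A.apply([0,y1,L1])
    A=A*R.from_euler("Z",-q[2]); P=P+A.apply([a,0,0])
    A=A*R.from_euler("Y",q[3]); P=P+A.apply([-b,y2,L2])
    A=A*R.from_euler("ZY",[-q[4],q[5]]); P=P+A.apply([g,y3,.25])
    return P
p0=np.array([.3,.45,0,.45,0,0,0,0,0])
for m in ([1,1,0,1,0,0,0,0,0],[1,1,1,1,1,0,0,0,0],[1,1,0,1,0,1,0,0,0],[1,1,0,1,0,0,1,1,1],[1,1,0,1,0,1,1,1,1],[1,1,1,1,1,1,1,1,1]):
    m=np.array(m,bool)
    def full(v):
        p=p0.copy();p[m]=v;return p
    f=lambda v:np.r_[np.concatenate([fk2(q,full(v))-x for q,x in D]),1e-3*(full(v)-p0)]
    r=least_squares(f,p0[m]); print(m*1,r.x,'\n   ',r.fun[:9])
```

```text
[1 1 0 1 0 0 0 0 0] [-0.0605  0.791   0.3679] 
    [ 0.0407 -0.0045 -0.0141  0.0072  0.0321  0.0097 -0.0003  0.0165  0.0045]
[1 1 1 1 1 0 0 0 0] [-0.3868  0.7452 -0.0771  0.2875  0.3449] 
    [ 0.0272  0.0105  0.0004  0.0083  0.0116 -0.0001 -0.0014 -0.0141 -0.0003]
[1 1 0 1 0 1 0 0 0] [-0.0274  0.7926  0.4428  0.0671] 
    [ 0.0413 -0.0062 -0.0108  0.006   0.033   0.0072 -0.001   0.0164  0.0036]
[1 1 0 1 0 0 1 1 1] [ 0.2067  0.5539  0.4668 -0.0266 -0.0118 -0.0038] 
    [ 0.0001  0.      0.0001 -0.0001 -0.     -0.0001  0.     -0.      0.    ]
[1 1 0 1 0 1 1 1 1] [ 0.2056  0.5537  0.4637 -0.0029 -0.0268 -0.0136 -0.0018] 
    [ 0.0001  0.      0.     -0.     -0.0001 -0.     -0.     -0.      0.    ]
[1 1 1 1 1 1 1 1 1] [ 0.1968  0.5546 -0.0066  0.4502 -0.0007 -0.021  -0.0262 -0.0134 -0.0026] 
    [ 0.  0.  0. -0. -0. -0.  0.  0.  0.]
```

```bash
cat >> kin.py <<'E'
P7=np.array([.2967,.5539,.4668,-.0266,-.0118,-.0038,.34])
def fk2(q,p=P7):
    h,L1,L2,y1,y2,y3,T=p
    A=R.from_euler("ZY",[-q[0],q[1]]); P=np.array([0,0,h])+A.apply([0,y1,L1])
    A=A*R.from_euler("ZY",[-q[2],q[3]]); P=P+A.apply([0,y2,L2])
    A=A*R.from_euler("ZY",[-q[4],q[5]]); P=P+A.apply([0,y3,T])
    return P,A*R.from_euler("Z",-q[6]+np.pi/2)
def tool(phi,tilt,flip):
    z=np.array([np.sin(tilt)*np.cos(phi),np.sin(tilt)*np.sin(phi),-np.cos(tilt)])
    y=np.array([-np.sin(phi),np.cos(phi),0])*flip
    return R.from_matrix(np.c_[np.cross(y,z),y,z])
def ik(P,Rt,q0,p=P7,reg=.02,marg=.05):
    f=lambda q:np.r_[(fk2(q,p)[0]-P)*10,(Rt.inv()*fk2(q,p)[1]).as_rotvec()*3,reg*(q-q0)]
    r=least_squares(f,np.clip(q0,LO+marg+.01,HI-marg-.01),bounds=(LO+marg,HI-marg),max_nfev=150)
    return r.x,np.abs(r.fun[:6]).max()
def follow(P,Rt,q0,n):
    "small-step path from q0; returns final q, worst err"
    P0,R0=fk2(q0); dv=(R0.inv()*Rt).as_rotvec(); e=0;q=q0
    for i in range(1,n+1):
        q,er=ik(P0+(P-P0)*i/n,R0*R.from_rotvec(dv*i/n),q); e=max(e,er)
    return q,e
E
cat > search.py <<'E'
from kin import *
np.set_printoptions(precision=2,suppress=True)
q0=np.array(D[2][0]); cup=np.array([.487,.257,.045]); bowl=np.array([.603,-.043,0])
k=np.array([0,0,1.])
for th in np.radians([45,55]):
  for ph in np.radians([-150,-120,-90,-60,-30,0,30]):
    for fl in(1,-1):
      Rg=tool(ph,th,fl); G=cup-Rg.apply([0,0,.006])
      q,e=follow(G+[0,0,.15],Rg,q0,8)
      if e>.05: continue
      q,e=follow(G,Rg,q,3)
      if e>.05: continue
      qg=q
      for dp in np.radians([-60,-30,0,30,60]):
        p2=ph+dp; u=np.array([np.cos(p2),np.sin(p2),0]); best=0
        q,e=follow(G+[0,0,.12],Rg,qg,2)
        for tau in np.radians([0,30,60,80,95,110,125]):
          m=u*np.sin(tau)+k*np.cos(tau); C=bowl-.03*u*np.sin(tau)+k*.125-m*.03
          Rp=tool(p2,th-tau,fl); q,e=follow(C-Rp.apply([0,0,.006]),Rp,q,4 if tau else 8)
          if e>.05: break
          best=tau
        if best>1.6: print(np.degrees([th,ph,p2,best]).round(),fl,qg,q)
E
timeout 500 python3 search.py
```

```text
[  45. -150. -150.   95.] 1 [-0.34  1.   -0.36  1.35  0.2   1.63 -1.79] [ 1.31  1.29 -1.34  2.2   2.41  0.26 -2.61]
[  45. -150. -120.  125.] 1 [-0.34  1.   -0.36  1.35  0.2   1.63 -1.79] [ 1.37  1.52 -1.34  1.96 -0.04  0.45  0.17]
[  45. -150.  -90.  125.] 1 [-0.34  1.   -0.36  1.35  0.2   1.63 -1.79] [ 1.15  1.47 -1.27  1.6  -0.05  1.12  0.25]
[  45. -120. -150.   95.] 1 [-0.46  0.98 -0.42  1.43  0.48  1.62 -1.56] [ 1.31  1.29 -1.34  2.2   2.41  0.26 -2.61]
[  45. -120. -120.  125.] 1 [-0.46  0.98 -0.42  1.43  0.48  1.62 -1.56] [ 1.37  1.52 -1.34  1.96 -0.04  0.45  0.17]
[  45. -120.  -90.  125.] 1 [-0.46  0.98 -0.42  1.43  0.48  1.62 -1.56] [ 1.15  1.46 -1.26  1.6  -0.06  1.12  0.26]
[  45. -120.  -60.  125.] 1 [-0.46  0.98 -0.42  1.43  0.48  1.62 -1.56] [ 0.84  1.39 -1.09  1.27 -0.1   1.69  0.43]
[  45.  -90. -150.   95.] 1 [-0.55  0.91 -0.48  1.63  0.76  1.51 -1.38] [ 1.31  1.29 -1.34  2.2   2.41  0.26 -2.61]
[  45.  -90. -120.  125.] 1 [-0.55  0.91 -0.48  1.63  0.76  1.51 -1.38] [ 1.37  1.52 -1.34  1.96 -0.04  0.45  0.17]
[ 45. -90. -90. 125.] 1 [-0.55  0.91 -0.48  1.63  0.76  
[... 2295 characters left out ...]
.34  1.98  0.11  0.42 -0.07]
[ 55. -60. -90. 125.] 1 [-0.67  0.91 -0.5   1.85  1.11  1.5  -1.34] [ 1.13  1.33 -1.24  1.64 -0.01  1.07  0.21]
[ 55. -60. -60. 125.] 1 [-0.67  0.91 -0.5   1.85  1.11  1.5  -1.34] [ 0.84  1.29 -1.07  1.33 -0.03  1.61  0.44]
[ 55. -60. -30. 110.] 1 [-0.67  0.91 -0.5   1.85  1.11  1.5  -1.34] [ 0.49  1.16 -0.67  1.18 -0.06  1.94  0.86]
[ 55. -30. -90. 125.] 1 [-0.67  0.83 -0.55  2.19  1.52  1.37 -1.37] [ 1.13  1.33 -1.25  1.64 -0.    1.07  0.2 ]
[ 55. -30. -60. 125.] 1 [-0.67  0.83 -0.55  2.19  1.52  1.37 -1.37] [ 0.84  1.29 -1.07  1.33 -0.03  1.61  0.43]
[ 55. -30. -30. 110.] 1 [-0.67  0.83 -0.55  2.19  1.52  1.37 -1.37] [ 0.49  1.16 -0.67  1.18 -0.06  1.94  0.86]
```

```bash
cat >> kin.py <<'E'
from scipy.linalg import logm,expm
def mat(P,Rt):
    M=np.eye(4);M[:3,:3]=Rt.as_matrix();M[:3,3]=P;return M
def cur():
    s=arm.sense();return np.array(s["ee_pos"]),R.from_rotvec(s["orientation"]),np.array(s["joints"])
def plan(P,Rt,n=None,start=None):
    P0,R0,q=cur() if start is None else start
    D_=np.linalg.inv(mat(P0,R0))@mat(P,Rt); dv=R.from_matrix(D_[:3,:3]).magnitude()
    if n is None: n=int(max(np.ceil(np.degrees(dv)/8),np.ceil(np.linalg.norm(D_[:3,3])/.045)))
    S=np.real(expm(logm(D_)/n)); M=mat(P0,R0); path=[];mx=0
    for i in range(n):
        M=M@S; path.append(M[:3,3].copy()); q2,e=ik(M[:3,3],R.from_matrix(M[:3,:3]),q); mx=max(mx,np.abs(q2-q).max()/.1); q=q2
    print(n,"x",S[:3,3].round(4).tolist(),R.from_matrix(S[:3,:3]).as_rotvec().round(4).tolist(),"maxdq",round(mx,2),"err",round(e,3))
    print(np.array(path)[[n//4,n//2,3*n//4]].round(3).tolist(),q.round(2))
    return P,Rt,q
CUP=np.array([.487,.257,.045]); BOWL=np.array([.603,-.043,0]); PHI=np.radians(-69); TH=np.radians(45)
E
python3 - <<'E'
from kin import *
Rg=tool(PHI,TH,1); G=CUP-Rg.apply([0,0,.006])
P,_,q=cur(); e=fk2(q); print(e[0]-P)
u=np.array([np.cos(PHI),np.sin(PHI),0])
a=plan(G-Rg.apply([0,0,.14]),Rg)
plan(G-Rg.apply([0,0,.14]),Rg,20)
plan(G,Rg,start=a)
E
```

```text
[ 6.51392737e-05 -6.36234301e-05  6.29662676e-05]
13 x [0.037, -0.0332, -0.009] [-0.0498, -0.0456, -0.1203] maxdq 1.04 err 0.0
[[0.624, -0.016, 0.272], [0.617, 0.133, 0.25], [0.556, 0.263, 0.205]] [-0.71  0.77 -0.54  1.65  0.83  1.59 -1.21]
20 x [0.0244, -0.021, -0.0062] [-0.0324, -0.0297, -0.0782] maxdq 0.68 err 0.0
[[0.623, -0.021, 0.272], [0.615, 0.14, 0.248], [0.544, 0.278, 0.198]] [-0.71  0.77 -0.55  1.65  0.83  1.59 -1.21]
4 x [-0.0, -0.0, 0.035] [-0.0, 0.0, -0.0] maxdq 0.54 err 0.0
[[0.468, 0.307, 0.099], [0.477, 0.284, 0.074], [0.485, 0.261, 0.049]] [-0.6   0.84 -0.48  1.81  0.95  1.38 -1.28]
```

Run:
```python
from kin import *
Rg=tool(PHI,TH,1); G=CUP-Rg.apply([0,0,.006])
plan(G-Rg.apply([0,0,.14]),Rg,15)
```

```text
15 x [0.0323, -0.0285, -0.008] [-0.0432, -0.0395, -0.1043] maxdq 0.9 err 0.0
[[0.619, -0.042, 0.273], [0.618, 0.13, 0.251], [0.544, 0.278, 0.198]] [-0.71  0.77 -0.55  1.65  0.83  1.59 -1.21]
```

jog_arm(
  motion=[
    [[0.0323,-0.0285,-0.008],[-0.0432,-0.0395,-0.1043],0.085],
    [[0.0323,-0.0285,-0.008],[-0.0432,-0.0395,-0.1043],0.085],
    [[0.0323,-0.0285,-0.008],[-0.0432,-0.0395,-0.1043],0.085],
    [[0.0323,-0.0285,-0.008],[-0.0432,-0.0395,-0.1043],0.085],
    [[0.0323,-0.0285,-0.008],[-0.0432,-0.0395,-0.1043],0.085],
    [[0.0323,-0.0285,-0.008],[-0.0432,-0.0395,-0.1043],0.085],
    [[0.0323,-0.0285,-0.008],[-0.0432,-0.0395,-0.1043],0.085],
    [[0.0323,-0.0285,-0.008],[-0.0432,-0.0395,-0.1043],0.085],
    [[0.0323,-0.0285,-0.008],[-0.0432,-0.0395,-0.1043],0.085],
    [[0.0323,-0.0285,-0.008],[-0.0432,-0.0395,-0.1043],0.085],
    [[0.0323,-0.0285,-0.008],[-0.0432,-0.0395,-0.1043],0.085],
    [[0.0323,-0.0285,-0.008],[-0.0432,-0.0395,-0.1043],0.085],
    [[0.0323,-0.0285,-0.008],[-0.0432,-0.0395,-0.1043],0.085],
    [[0.0323,-0.0285,-0.008],[-0.0432,-0.0395,-0.1043],0.085],
    [[0.0323,-0.0285,-0.008],[-0.0432,-0.0395,-0.1043],0.085],
    [[0,0,0],[0,0,0],0.085],
  ],
)

```text
time_s: 4.35
ee_pos: [0.4415, 0.3577, 0.1452]
orientation: [1.362, 2.022, -0.572]
wrist_force: [-0.7, 0.8, -0.2]
width: 0.0847
```

Run:
```python
from kin import *
Rg=tool(PHI,TH,1); G=CUP-Rg.apply([0,0,.006])
P,Rc,q=cur(); e=fk2(q); print("model err",Rc.inv().apply(e[0]-P),q)
plan(G,Rg)
plan(G,Rg,8)
```

```text
model err [-0.04199761  0.00032561  0.01477956] [-0.64550832  0.71898576 -0.57237065  1.71008217  0.84224416  1.57333478
 -1.17839424]
4 x [-0.0019, 0.0015, 0.0357] [0.0011, -0.0008, 0.0043] maxdq 0.69 err 0.0
[[0.464, 0.309, 0.097], [0.475, 0.285, 0.073], [0.485, 0.261, 0.049]] [-0.59  0.85 -0.5   1.81  0.96  1.39 -1.29]
8 x [-0.0009, 0.0007, 0.0179] [0.0005, -0.0004, 0.0021] maxdq 0.62 err 0.0
[[0.458, 0.322, 0.109], [0.469, 0.297, 0.085], [0.48, 0.273, 0.061]] [-0.59  0.85 -0.5   1.81  0.96  1.39 -1.29]
```

jog_arm(
  motion=[
    [[-0.001,0.0007,0.0179],[0.0005,-0.0004,0.0021],0.085],
    [[-0.001,0.0007,0.0179],[0.0005,-0.0004,0.0021],0.085],
    [[-0.001,0.0007,0.0179],[0.0005,-0.0004,0.0021],0.085],
    [[-0.001,0.0007,0.0179],[0.0005,-0.0004,0.0021],0.085],
    [[-0.001,0.0007,0.0179],[0.0005,-0.0004,0.0021],0.085],
    [[-0.001,0.0007,0.0179],[0.0005,-0.0004,0.0021],0.085],
    [[-0.001,0.0007,0.0179],[0.0005,-0.0004,0.0021],0.085],
    [[-0.001,0.0007,0.0179],[0.0005,-0.0004,0.0021],0.085],
    [[0,0,0],[0,0,0],0.085],
  ],
)

```text
time_s: 5.25
ee_pos: [0.4929, 0.2517, 0.0514]
orientation: [1.395, 1.987, -0.575]
wrist_force: [0.4, -0.8, -0.0]
width: 0.0851
```

Run:
```python
from kin import *
P,Rc,q=cur(); print(P+Rc.apply([0,0,.006]),Rc.as_matrix().round(3),arm.sense()["wrist_force"])
c=camera("scene"); cv2.imwrite("pics/s1.png",cv2.resize(c["img"][60:240,230:430],None,fx=3,fy=3))
```

```text
[0.4943851  0.24768504 0.04720005] [[-0.236  0.94   0.248]
 [ 0.662  0.342 -0.667]
 [-0.711  0.007 -0.703]] [ 0.42975983 -0.80101704 -0.03029281]
```

View pics/s1.png

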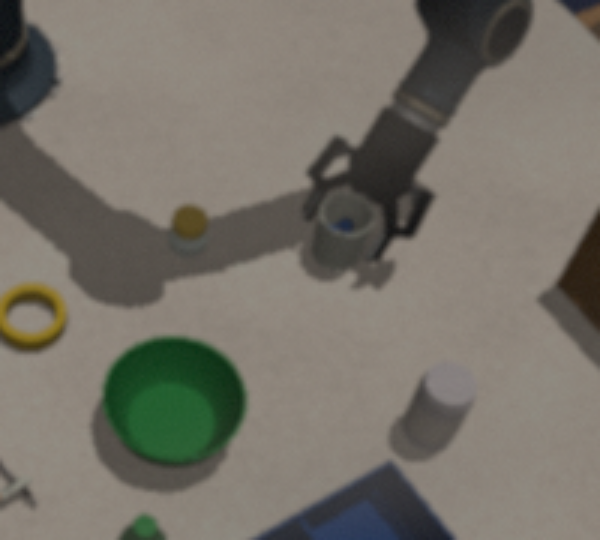

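The fingers straddle the cup (mouth at about (345,215) in the crop) with the knobs inside. Closing.

jog_arm(
  motion=[
    [[0,-0.003,0],[0,0,0],0.07],
    [[0,0,0],[0,0,0],0.05],
    [[0,0,0],[0,0,0],0.05],
    [[0,0,0],[0,0,0],0.05],
    [[0,0,0],[0,0,0],0.05],
  ],
  newtons=40,
)

```text
time_s: 5.8
ee_pos: [0.4889, 0.2549, 0.0536]
orientation: [1.394, 1.991, -0.568]
wrist_force: [-4.6, 1.8, 5.7]
width: 0.0652
```

```bash
cat > pour.py <<'E'
from kin import *
import sys
# refit kinematics incl. wrist x-offset using tilted poses
import json
E
python3 - <<'E'
from kin import *
P,Rc,q=cur(); print(repr(P),repr(q),Rc.as_matrix().round(3))
Ds=[(D[0][0],D[0][1]),(D[1][0],D[1][1]),(D[2][0],D[2][1]),([-0.64550832,0.71898576,-0.57237065,1.71008217,0.84224416,1.57333478,-1.17839424],[.4415,.3577,.1452]),(q,P)]
def fk3(q,p):
    h,L1,a,L2,b,g,y1,y2,y3,T=p
    A=R.from_euler("ZY",[-q[0],q[1]]); X=np.array([0,0,h])+A.apply([0,y1,L1])
    A=A*R.from_euler("Z",-q[2]); X=X+A.apply([a,0,0])
    A=A*R.from_euler("Y",q[3]); X=X+A.apply([-b,y2,L2])
    A=A*R.from_euler("ZY",[-q[4],q[5]]); return X+A.apply([g,y3,T])
p0=np.array([.3,.55,0,.45,0,0.1,0,0,0,.34])
f=lambda p:np.r_[np.concatenate([fk3(q,p)-x for q,x in Ds]),1e-3*(p-p0)]
r=least_squares(f,p0); print(r.x.round(4).tolist(),np.abs(r.fun).max())
E
```

```text
array([0.48892006, 0.25491743, 0.05362996]) array([-0.52422124,  0.78680473, -0.49468523,  1.85675239,  0.98095277,
        1.37111592, -1.25373024]) [[-0.238  0.938  0.251]
 [ 0.664  0.346 -0.663]
 [-0.709  0.009 -0.705]]
[0.2378, 0.554, 0.001, 0.4658, -0.0002, -0.0001, -0.0264, -0.0155, -0.0004, 0.281] 0.00010106447753158165
```

```bash
sed -i 's/^P7=.*/P7=np.array([.2378,.554,.4658,-.0264,-.0155,-.0004,.281])/' kin.py
python3 - <<'E'
from kin import *
P,Rc,q=cur(); Rg=tool(PHI,TH,1)
u=np.array([np.cos(PHI),np.sin(PHI),0]); print((Rc.inv()*Rg).as_rotvec())
a=plan(P+[0,0,.095],Rc,5)
X=BOWL-.025*u+[0,0,.135]
a=plan(X+[0,0,.012],Rg,10,start=a)
for t in (60,120): a=plan(X,tool(PHI,TH-np.radians(t),1),10,start=a)
E
```

```text
[-0.00294086  0.00241444 -0.0161964 ]
5 x [-0.0135, 0.0002, -0.0134] [-0.0, 0.0, 0.0] maxdq 0.29 err 0.0
[[0.489, 0.255, 0.092], [0.489, 0.255, 0.111], [0.489, 0.255, 0.13]] [-0.5   0.65 -0.53  1.83  0.91  1.47 -1.13]
10 x [-0.0206, 0.0002, 0.0209] [-0.0003, 0.0002, -0.0016] maxdq 0.42 err 0.0
[[0.52, 0.172, 0.148], [0.552, 0.09, 0.148], [0.573, 0.035, 0.147]] [-0.08  0.54 -0.39  1.98  1.15  1.14 -0.85]
10 x [0.0004, -0.0, 0.0012] [0.0, 0.1047, -0.0] maxdq 1.13 err 0.0
[[0.595, -0.021, 0.143], [0.595, -0.021, 0.14], [0.594, -0.021, 0.137]] [ 0.65  0.68 -0.84  1.74  0.28  1.    0.12]
10 x [0.0, 0.0, 0.0] [0.0, 0.1047, -0.0] maxdq 0.61 err 0.0
[[0.594, -0.02, 0.135], [0.594, -0.02, 0.135], [0.594, -0.02, 0.135]] [ 0.9   1.24 -1.06  1.47 -0.2   1.44  0.42]
```

jog_arm(
  motion=[
    [[-0.0135,0,-0.0135],[0,0,0],0.05],
    [[-0.0135,0,-0.0135],[0,0,0],0.05],
    [[-0.0135,0,-0.0135],[0,0,0],0.05],
    [[-0.0135,0,-0.0135],[0,0,0],0.05],
    [[-0.0135,0,-0.0135],[0,0,0],0.05],
    [[-0.02,0,0.0205],[0,0,0],0.05],
    [[-0.02,0,0.0205],[0,0,0],0.05],
    [[-0.02,0,0.0205],[0,0,0],0.05],
    [[-0.02,0,0.0205],[0,0,0],0.05],
    [[-0.02,0,0.0205],[0,0,0],0.05],
    [[-0.02,0,0.0205],[0,0,0],0.05],
    [[-0.02,0,0.0205],[0,0,0],0.05],
    [[-0.02,0,0.0205],[0,0,0],0.05],
    [[0,0,0],[0,0,0],0.05],
    [[0,0,0],[0,0,0],0.05],
  ],
)

```text
time_s: 7.3
ee_pos: [0.5679, 0.0383, 0.1471]
orientation: [1.396, 1.989, -0.568]
wrist_force: [-0.2, -0.6, -1.6]
width: 0.0652
```

Run:
```python
from kin import *
P,Rc,q=cur(); print(P,arm.sense()["width"]); Rg=tool(PHI,TH,1)
u=np.array([np.cos(PHI),np.sin(PHI),0])
X=BOWL-.025*u+[0,0,.138]
a=plan(X,Rc,3)
for t in (60,120): a=plan(X,tool(PHI,TH-np.radians(t),1),10,start=a)
```

```text
[0.56789089 0.0383364  0.14712761] 0.06519362293302995
3 x [-0.0127, 0.0015, 0.0172] [0.0, 0.0, 0.0] maxdq 0.28 err 0.0
[[0.577, 0.019, 0.144], [0.585, -0.0, 0.141], [0.594, -0.02, 0.138]] [-0.09  0.56 -0.38  1.98  1.16  1.14 -0.89]
10 x [-0.0, -0.0, 0.0] [0.0006, 0.105, -0.0019] maxdq 1.17 err 0.0
[[0.594, -0.02, 0.138], [0.594, -0.02, 0.138], [0.594, -0.02, 0.138]] [ 0.65  0.68 -0.85  1.74  0.29  1.01  0.11]
10 x [0.0, 0.0, -0.0] [0.0, 0.1047, -0.0] maxdq 0.61 err 0.0
[[0.594, -0.02, 0.138], [0.594, -0.02, 0.138], [0.594, -0.02, 0.138]] [ 0.9   1.24 -1.07  1.47 -0.19  1.44  0.42]
```

jog_arm(
  motion=[
    [[-0.0127,0.0015,0.0172],[0,0,0],0.05],
    [[-0.0127,0.0015,0.0172],[0,0,0],0.05],
    [[-0.0127,0.0015,0.0172],[0,0,0],0.05],
    [[0,0,0],[0,0.1,0],0.05],
    [[0,0,0],[0,0.1,0],0.05],
    [[0,0,0],[0,0.1,0],0.05],
    [[0,0,0],[0,0.1,0],0.05],
    [[0,0,0],[0,0.1,0],0.05],
    [[0,0,0],[0,0.1,0],0.05],
    [[0,0,0],[0,0.1,0],0.05],
    [[0,0,0],[0,0.1,0],0.05],
    [[0,0,0],[0,0.1,0],0.05],
    [[0,0,0],[0,0.1,0],0.05],
    [[0,0,0],[0,0.1,0],0.05],
    [[0,0,0],[0,0.1,0],0.05],
    [[0,0,0],[0,0.1,0],0.05],
  ],
)

```text
time_s: 8.9
ee_pos: [0.5942, -0.022, 0.1362]
orientation: [-1.542, -2.211, -0.416]
wrist_force: [0.6, -1.1, -2.0]
width: 0.0654
```

jog_arm(
  motion=[
    [[0,0,0],[0,0.1,0],0.05],
    [[0,0,0],[0,0.1,0],0.05],
    [[0,0,0],[0,0.1,0],0.05],
    [[0,0,0],[0,0.1,0],0.05],
    [[0,0,0],[0,0.1,0],0.05],
    [[0,0,0],[0,0.1,0],0.05],
    [[0,0,0],[0,0.1,0],0.05],
    [[0,0,0],[0,0,0],0.05],
    [[0,0,0],[0,0,0],0.05],
    [[0,0,0],[0,0,0],0.05],
    [[0,0,0],[0,0,0],0.05],
    [[0,0,0],[0,0,0],0.05],
    [[0,0,0],[0,0,0],0.05],
    [[0,0,0],[0,0,0],0.05],
    [[0,0,0],[0,0,0],0.05],
    [[0,0,0],[0,0,0],0.05],
  ],
)

```text
time_s: 10.5
ee_pos: [0.594, -0.019, 0.1369]
orientation: [-1.15, -1.66, -0.808]
wrist_force: [0.3, 0.3, -1.2]
width: 0.0654
```

Run:
```python
from kin import *
P,Rc,q=cur(); print(P,Rc.as_matrix().round(2),arm.sense()["width"])
o=[]
for n in("top","scene"):
    c=camera(n); r=models.trace(n,"bowl")[0]; x,y=map(int,r["pixel"]); Q=cloud(c,r["mask"]); print(Q.min(0),Q.max(0))
    for k in models.find_in(n,"knob1_ball"): print(n,round(k["p"],2),w(c,k["pixel"]))
    o.append(cv2.resize(c["img"][y-60:y+60,x-60:x+60],(390,390)))
cv2.imwrite("pics/p.png",np.hstack(o))
```

```text
[ 0.59404081 -0.01900195  0.13688879] [[-0.13  0.94 -0.32]
 [ 0.33  0.35  0.88]
 [ 0.94  0.01 -0.35]] 0.06538588845862177
[ 0.52302316 -0.12257109 -0.00443902] [0.68079867 0.02314516 0.16171038]
[ 0.58515099 -0.11994404 -0.00323386] [0.68322628 0.03252001 0.15208611]
scene 0.36 [ 0.59182597 -0.0145657   0.17494618]
```

View pics/p.png

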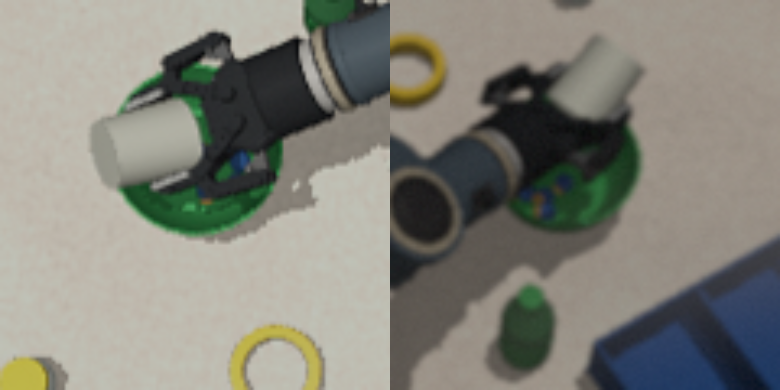

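The knobs lie in the bowl. I'll turn the cup back upright, move it back left and count them.

jog_arm(
  motion=[
    [[0,0,0],[0,-0.12,0],0.05],
    [[0,0,0],[0,-0.12,0],0.05],
    [[0,0,0],[0,-0.12,0],0.05],
    [[0,0,0],[0,-0.12,0],0.05],
    [[0,0,0],[0,-0.12,0],0.05],
    [[0,0,0],[0,-0.12,0],0.05],
    [[0,0,0],[0,-0.12,0],0.05],
    [[0,0,0],[0,-0.12,0],0.05],
    [[0,0,0],[0,-0.12,0],0.05],
    [[0,0,0],[0,-0.12,0],0.05],
    [[0,0,0],[0,-0.12,0],0.05],
    [[0,0,0],[0,-0.12,0],0.05],
    [[0,0,0],[0,-0.12,0],0.05],
    [[0,0,0],[0,-0.12,0],0.05],
    [[0,0,0],[0,-0.12,0],0.05],
    [[0,0,0],[0,-0.12,0],0.05],
    [[0,0,0],[0,-0.08,0],0.05],
    [[0,0,0],[0,0,0],0.05],
    [[0,0,0],[0,0,0],0.05],
  ],
)

```text
time_s: 12.7
ee_pos: [0.5938, -0.0184, 0.1366]
orientation: [1.395, 1.992, -0.568]
wrist_force: [0.5, -1.4, -0.5]
width: 0.065
```

Run:
```python
from kin import *
P,Rc,q=cur(); print(P,Rc.as_matrix().round(3),q)
Rg=R.from_matrix([[-0.238,.938,.251],[.664,.346,-.663],[-.709,.009,-.705]])
a=plan(np.array([.489,.255,.150]),Rg,8)
plan(np.array([.489,.255,.0556]),Rg,6,start=a)
```

```text
[ 0.59384257 -0.01840932  0.13660247] [[-0.238  0.938  0.25 ]
 [ 0.665  0.346 -0.662]
 [-0.708  0.009 -0.707]] [-0.13166525  0.55211462 -0.32993962  1.98482747  1.14559253  1.11119327
 -0.87918422]
8 x [0.0246, -0.0005, -0.0271] [-0.0, -0.0002, -0.0] maxdq 0.5 err 0.0
[[0.555, 0.084, 0.142], [0.528, 0.152, 0.145], [0.502, 0.221, 0.148]] [-0.53  0.63 -0.48  1.83  0.89  1.44 -1.11]
6 x [0.0112, -0.0001, 0.0111] [-0.0, -0.0, 0.0] maxdq 0.25 err 0.0
[[0.489, 0.255, 0.119], [0.489, 0.255, 0.087], [0.489, 0.255, 0.071]] [-0.56  0.77 -0.45  1.86  0.96  1.35 -1.24]
```

jog_arm(
  motion=[
    [[0.0246,0,-0.0271],[0,0,0],0.05],
    [[0.0246,0,-0.0271],[0,0,0],0.05],
    [[0.0246,0,-0.0271],[0,0,0],0.05],
    [[0.0246,0,-0.0271],[0,0,0],0.05],
    [[0.0246,0,-0.0271],[0,0,0],0.05],
    [[0.0246,0,-0.0271],[0,0,0],0.05],
    [[0.0246,0,-0.0271],[0,0,0],0.05],
    [[0.0246,0,-0.0271],[0,0,0],0.05],
    [[0.0112,0,0.0111],[0,0,0],0.05],
    [[0.0112,0,0.0111],[0,0,0],0.05],
    [[0.0112,0,0.0111],[0,0,0],0.05],
    [[0.0112,0,0.0111],[0,0,0],0.05],
    [[0.0112,0,0.0111],[0,0,0],0.05],
    [[0,0,0],[0,0,0],0.05],
    [[0,0,0],[0,0,0],0.05],
    [[0,0,0],[0,0,0],0.05],
  ],
)

```text
time_s: 14.3
ee_pos: [0.4939, 0.2561, 0.0719]
orientation: [1.395, 1.99, -0.568]
wrist_force: [-0.3, 0.3, -0.8]
width: 0.065
```

Run:
```python
from kin import *
P,Rc,q=cur(); print(P,Rc.as_matrix()[2].round(3),arm.sense()["wrist_force"])
o=[]
for n in("top","scene"):
    c=camera(n); r=models.trace(n,"cup"); 
    if r: Q=cloud(c,r[0]["mask"]); print(n,"cup",np.percentile(Q,2,axis=0),np.percentile(Q,98,axis=0))
    r=models.trace(n,"bowl")[0]; x,y=map(int,r["pixel"]); 
    o.append(cv2.resize(c["img"][y-40:y+40,x-40:x+40],(390,390),interpolation=cv2.INTER_CUBIC))
    Q=cloud(c,r["mask"]); print("bowl",(np.percentile(Q,1,axis=0)+np.percentile(Q,99,axis=0))/2)
cv2.imwrite("pics/b.png",np.hstack(o))
```

```text
[0.49387893 0.25610697 0.07186691] [-0.709  0.01  -0.705] [-0.31392175  0.25583469 -0.82734572]
top cup [0.46300012 0.22767919 0.01763953] [0.52051878 0.28823247 0.09429456]
bowl [ 0.60296462 -0.04449361  0.03013342]
scene cup [0.45388974 0.22575958 0.0129118 ] [0.52416776 0.28978033 0.09569982]
bowl [ 0.60253445 -0.04447937  0.03096795]
```

View pics/b.png

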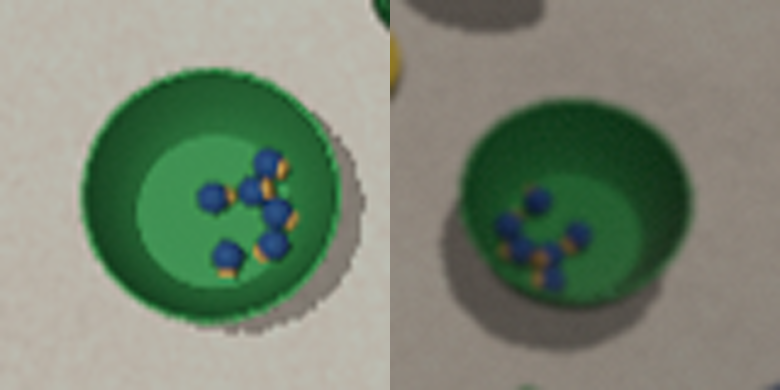

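All six knobs are in the bowl. Next I lower the cup about 17 mm and release it.

jog_arm(
  motion=[
    [[0.004,0,0.004],[0,0,0],0.05],
    [[0.004,0,0.004],[0,0,0],0.05],
    [[0.0035,0,0.0035],[0,0,0],0.05],
    [[0,0,0],[0,0,0],0.05],
    [[0,0,0],[0,0,0],0.05],
  ],
)

```text
time_s: 15.1
ee_pos: [0.4937, 0.2558, 0.0548]
orientation: [1.394, 1.99, -0.569]
wrist_force: [-0.2, 0.1, -1.2]
width: 0.0652
```

jog_arm(
  motion=[
    [[0.0007,0,0.0007],[0,0,0],0.05],
    [[0,0,0],[0,0,0],0.05],
    [[0,0,0],[0,0,0],0.07],
    [[0,0,0],[0,0,0],0.085],
    [[0,0,0],[0,0,0],0.085],
    [[0,0,0],[0,0,0],0.085],
    [[0,0,0],[0,0,0],0.085],
  ],
)

```text
time_s: 15.8
ee_pos: [0.4938, 0.2559, 0.0542]
orientation: [1.394, 1.99, -0.569]
wrist_force: [0.7, 0.1, -0.1]
width: 0.0849
```

jog_arm(
  motion=[
    [[0,0,-0.01],[0,0,0],0.085],
    [[0,0,-0.02],[0,0,0],0.085],
    [[0,0,-0.03],[0,0,0],0.085],
    [[0,0,-0.035],[0,0,0],0.085],
    [[0,0,-0.04],[0,0,0],0.085],
    [[0,0,0],[0,0,0],0.085],
    [[0,0,0],[0,0,0],0.085],
    [[0,0,0],[0,0,0],0.085],
  ],
)

```text
time_s: 16.6
ee_pos: [0.4598, 0.3448, 0.1493]
orientation: [1.394, 1.989, -0.57]
wrist_force: [0.9, -0.3, 0.2]
width: 0.0849
```

Run:
```python
from kin import *
np.set_printoptions(precision=4,suppress=True)
P,Rc,q=cur(); print(P,q)
for n in("top","scene"):
    c=camera(n); r=models.trace(n,"cup")
    for k in r[:1]: Q=cloud(c,k["mask"]); print(n,"cup",np.percentile(Q,2,axis=0),np.percentile(Q,98,axis=0))
    hsv=cv2.cvtColor(c["img"],cv2.COLOR_BGR2HSV)
    if n=="top":
        m=((hsv[...,0]>100)&(hsv[...,0]<130)&(hsv[...,1]>120)&(hsv[...,2]>60)); m[:195]=0;m[235:]=0;m[:,:285]=0;m[:,320:]=0
    else:
        m=((hsv[...,0]>100)&(hsv[...,0]<130)&(hsv[...,1]>100)&(hsv[...,2]>50)); m[:180]=0;m[235:]=0;m[:,:195]=0;m[:,245:]=0
    nn,l,st,ce=cv2.connectedComponentsWithStats(m.astype(np.uint8))
    B=[ce[i] for i in range(1,nn) if st[i][4]>8]
    print([atz(c,b,.018) for b in B],[st[i].tolist() for i in range(1,nn)])
    for k in ("grip","nose","pointer","mark","tweezers"):
        for r in models.landmark_of(n,k): 
            if r["p"]>.3: print(k,round(r["p"],2),r["pixel"],atz(c,r["pixel"],{"grip":.012,"nose":.01,"tweezers":0}.get(k,.023)))
    # heel & arms: dark pixels
top=camera("top")["img"]; sc=camera("scene")["img"]
cv2.imwrite("pics/t2.png",np.hstack([cv2.resize(top[170:256,266:334],(400,506),interpolation=cv2.INTER_CUBIC),cv2.resize(sc[175:243,195:249],(400,506),interpolation=cv2.INTER_CUBIC)]))
```

```text
[0.4598 0.3448 0.1493] [-0.6542  0.7024 -0.5074  1.7048  0.8318  1.5499 -1.1596]
top cup [ 0.461   0.2276 -0.0017] [0.5201 0.2895 0.0771]
[array([ 0.5258, -0.2845,  0.018 ]), array([ 0.5217, -0.2456,  0.018 ])] [[309, 205, 3, 14, 33], [295, 206, 5, 14, 36]]
grip 0.9 [418.7, 228.7] [ 0.483  -0.6147  0.012 ]
grip 0.63 [303.7, 209.7] [ 0.5313 -0.2661  0.012 ]
grip 0.63 [123.9, 214.5] [0.5018 0.2745 0.012 ]
nose 0.67 [303.0, 178.0] [ 0.6297 -0.2632  0.01  ]
nose 0.67 [382.5, 232.6] [ 0.4685 -0.5052  0.01  ]
pointer 0.47 [291.8, 181.1] [ 0.6164 -0.2279  0.023 ]
mark 0.63 [293.1, 181.2] [ 0.6162 -0.2319  0.023 ]
tweezers 0.81 [302.0, 212.2] [ 0.5251 -0.2622  0.    ]
tweezers 0.64 [420.9, 227.9] [ 0.4869 -0.6257  0.    ]
tweezers 0.45 [179.4, 252.5] [0.3935 0.1039 0.    ]
scene cup [ 0.4407  0.226  -0.0005] [0.5237 0.2901 0.0758]
[array([ 0.5198, -0.2459,  0.018 ]), array([ 0.528 , -0.2853,  0.018 ])] [[219, 200, 8, 8, 18], [210, 204, 6, 12, 24]]
grip 0.87 [218.2, 206.6] [ 0.5225 -0.2626  0.012 ]
grip 0.63 [112.3, 243.4] [ 0.4882 -0.613   0.012 ]
nose 0.82 [138.1, 227.2] [ 0.4707 -0.5228  0.01  ]
nose 0.75 [232.1, 229.1] [ 0.6172 -0.2574  0.01  ]
pointer 0.69 [128.8, 220.3] [ 0.4409 -0.5404  0.023 ]
pointer 0.65 [242.5, 219.5] [ 0.6079 -0.2148  0.023 ]
tweezers 0.96 [114.2, 244.9] [ 0.4893 -0.6108  0.    ]
tweezers 0.56 [212.6, 209.5] [ 0.5175 -0.2818  0.    ]
```

View pics/t2.png

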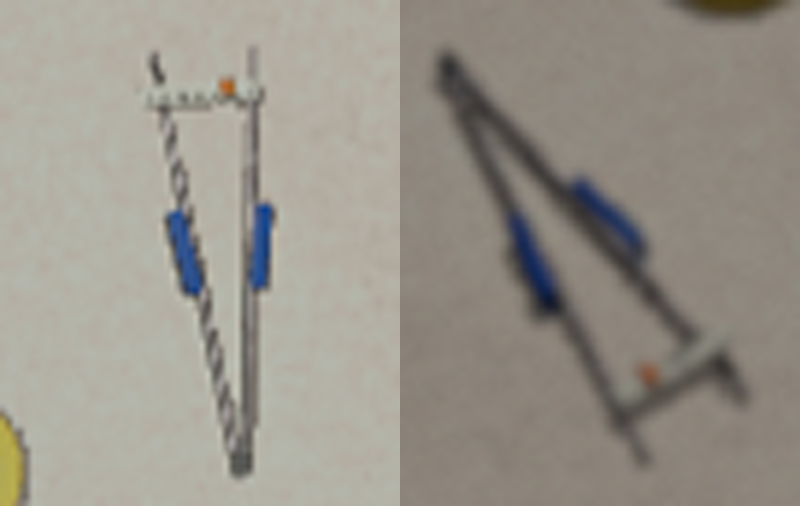

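The cup stands upright and free at (0.49,0.257). In the crop the tweezers' heel is at (240,462), their tips at (155,60) and (253,50), the pointer at (155,70) and the marker at (227,87).

Run:
```python
from kin import *
np.set_printoptions(precision=4,suppress=True)
c=camera("top")
f=lambda x,y,z: atz(c,(266+x/400*68-.5+.5,170+y/506*86),z)
h=f(240,462,.012); tl=f(157,55,.012); tr=f(253,48,.012)
n=(tl+tr)/2; d=n-h; print(h,tl,tr,"nose",n,np.hypot(*d[:2]),"head",np.degrees(np.arctan2(d[1],d[0])))
print("grip est",h[:2]+d[:2]*105/209)
mk=f(227,87,.02); pt=f(155,68,.023); print(mk,pt)
s=camera("scene")
g=lambda x,y,z: atz(s,(195+x/400*54,175+y/506*68),z)
h=g(447,65,.012) if 0 else g(447-400,65,.012); n=(g(645-400,462,.012)+g(742-400,400,.012))/2; d=n-h
print("scene",h,n,np.hypot(*d[:2]),np.degrees(np.arctan2(d[1],d[0])),h[:2]+d[:2]*105/209)
print("mark",g(650-400,374,.02))
al=np.radians(6)
for a in (al,al+np.pi):
    Rt=R.from_matrix(np.c_[[np.cos(a),np.sin(a),0],[np.sin(a),-np.cos(a),0],[0,0,-1]])
    P=cur()[0]
    b=plan(np.array([.524,-.265,.13]),Rt,18)
```

```text
[ 0.4147 -0.2766  0.012 ] [ 0.6241 -0.2314  0.012 ] [ 0.6293 -0.2814  0.012 ] nose [ 0.6267 -0.2564  0.012 ] 0.21302635925081037 head 5.443104461733268
grip est [ 0.5212 -0.2665]
[ 0.6067 -0.2672  0.02  ] [ 0.615  -0.2296  0.023 ]
scene [ 0.4145 -0.2761  0.012 ] [ 0.634  -0.2563  0.012 ] 0.22041079343354394 5.136735796586188 [ 0.5247 -0.2662]
mark [ 0.6045 -0.2627  0.02  ]
18 x [-0.0283, 0.0217, 0.0169] [0.0399, 0.0303, 0.0949] maxdq 0.8 err 0.0
[[0.589, 0.203, 0.187], [0.634, 0.014, 0.199], [0.604, -0.139, 0.18]] [ 0.56  0.48 -0.22  1.86  0.14  0.82 -1.19]
18 x [-0.0207, -0.0276, 0.013] [-0.0285, 0.0374, -0.0696] maxdq 2.78 err 0.0
[[0.397, 0.175, 0.173], [0.399, -0.008, 0.181], [0.445, -0.146, 0.167]] [ 0.73  0.51 -0.45  1.85  0.29  0.85  1.82]
```

jog_arm(
  motion=[
    [[-0.0283,0.0217,0.0169],[0.0399,0.0303,0.0949],0.085],
    [[-0.0283,0.0217,0.0169],[0.0399,0.0303,0.0949],0.085],
    [[-0.0283,0.0217,0.0169],[0.0399,0.0303,0.0949],0.085],
    [[-0.0283,0.0217,0.0169],[0.0399,0.0303,0.0949],0.085],
    [[-0.0283,0.0217,0.0169],[0.0399,0.0303,0.0949],0.085],
    [[-0.0283,0.0217,0.0169],[0.0399,0.0303,0.0949],0.085],
    [[-0.0283,0.0217,0.0169],[0.0399,0.0303,0.0949],0.085],
    [[-0.0283,0.0217,0.0169],[0.0399,0.0303,0.0949],0.085],
    [[-0.0283,0.0217,0.0169],[0.0399,0.0303,0.0949],0.085],
    [[-0.0283,0.0217,0.0169],[0.0399,0.0303,0.0949],0.085],
    [[-0.0283,0.0217,0.0169],[0.0399,0.0303,0.0949],0.085],
    [[-0.0283,0.0217,0.0169],[0.0399,0.0303,0.0949],0.085],
    [[-0.0283,0.0217,0.0169],[0.0399,0.0303,0.0949],0.085],
    [[-0.0283,0.0217,0.0169],[0.0399,0.0303,0.0949],0.085],
    [[-0.0283,0.0217,0.0169],[0.0399,0.0303,0.0949],0.085],
    [[-0.0283,0.0217,0.0169],[0.0399,0.0303,0.0949],0.085],
    [[-0.0283,0.0217,0.0169],[0.0399,0.0303,0.0949],0.085],
    [[-0.0283,0.0217,0.0169],[0.0399,0.0303,0.0949],0.085],
  ],
)

```text
time_s: 19.3
ee_pos: [0.5236, -0.266, 0.1305]
orientation: [-3.137, -0.158, -0.003]
wrist_force: [0.2, -1.1, -0.3]
width: 0.0851
```

jog_arm(
  motion=[
    [[0,0,0],[0,0,0],0.085],
    [[0,0,0],[0,0,0],0.085],
    [[0,0,0],[0,0,0],0.085],
  ],
)

```text
time_s: 19.6
ee_pos: [0.5252, -0.263, 0.1309]
orientation: [-3.137, -0.168, -0.001]
wrist_force: [0.5, -0.6, -0.0]
width: 0.0849
```

Run:
```python
from kin import *
np.set_printoptions(precision=4,suppress=True)
print(arm.sense()["time_s"],cur()[0],cur()[1].as_matrix().round(3))
a=np.radians(5.5)
Rt=R.from_matrix(np.c_[[np.cos(a),np.sin(a),0],[np.sin(a),-np.cos(a),0],[0,0,-1]])
b=plan(np.array([.524,-.266,.10]),Rt,3)
b=plan(np.array([.524,-.266,.027]),Rt,4,start=b)
```

```text
19.6 [ 0.5252 -0.263   0.1309] [[ 0.994  0.107  0.001]
 [ 0.107 -0.994  0.   ]
 [ 0.001 -0.    -1.   ]]
3 x [-0.0005, 0.001, 0.0103] [-0.0001, -0.0003, 0.0037] maxdq 0.2 err 0.0
[[0.525, -0.264, 0.121], [0.524, -0.265, 0.11], [0.524, -0.266, 0.1]] [ 0.56  0.52 -0.22  1.88  0.16  0.76 -1.22]
4 x [0.0, 0.0, 0.0183] [0.0, 0.0, -0.0] maxdq 0.35 err 0.0
[[0.524, -0.266, 0.064], [0.524, -0.266, 0.045], [0.524, -0.266, 0.027]] [ 0.54  0.62 -0.19  1.91  0.19  0.63 -1.24]
```

jog_arm(
  motion=[
    [[-0.0005,0.001,0.0103],[0,0,0.0037],0.085],
    [[-0.0005,0.001,0.0103],[0,0,0.0037],0.085],
    [[-0.0005,0.001,0.0103],[0,0,0.0037],0.085],
    [[0,0,0.018],[0,0,0],0.085],
    [[0,0,0.018],[0,0,0],0.085],
    [[0,0,0.018],[0,0,0],0.085],
    [[0,0,0.018],[0,0,0],0.085],
    [[0,0,0],[0,0,0],0.08],
    [[0,0,0],[0,0,0],0.07],
    [[0,0,0],[0,0,0],0.06],
    [[0,0,0],[0,0,0],0.05],
    [[0,0,0],[0,0,0],0.046],
    [[0,0,0],[0,0,0],0.044],
    [[0,0,0],[0,0,0],0.044],
    [[0,0,0],[0,0,0],0.044],
  ],
  newtons=40,
)

```text
time_s: 21.1
ee_pos: [0.5242, -0.2679, 0.0295]
orientation: [3.136, 0.147, 0.004]
wrist_force: [-0.1, 0.1, 6.6]
width: 0.0442
```

Run:
```python
from kin import *
np.set_printoptions(precision=4,suppress=True)
P,Rc,q=cur();s=arm.sense(); print(P,s["width"],s["wrist_force"])
b=plan(np.array([.55,-.24,.25]),Rc,6)
for hd in (-27,):
    a=np.radians(hd)
    Rt=R.from_matrix(np.c_[[np.cos(a),np.sin(a),0],[np.sin(a),-np.cos(a),0],[0,0,-1]])
    for X in ([.6,-.2,.45],[.6,-.2,.6],[.6,-.25,.7]): plan(np.array(X),Rt,12,start=b)
```

```text
[ 0.5242 -0.2679  0.0295] 0.04423607323872147 [-0.0603  0.147   6.583 ]
6 x [0.0048, -0.0042, -0.0367] [0.0, 0.0, -0.0] maxdq 0.75 err 0.0
[[0.533, -0.259, 0.103], [0.541, -0.249, 0.177], [0.546, -0.245, 0.213]] [ 0.53  0.37 -0.25  1.72  0.1   1.07 -1.23]
12 x [0.0036, -0.004, -0.0167] [0.0001, -0.0003, 0.0471] maxdq 0.51 err 0.0
[[0.564, -0.224, 0.317], [0.576, -0.213, 0.367], [0.59, -0.205, 0.417]] [ 0.38  0.31 -0.17  1.33  0.05  1.5  -1.83]
12 x [0.0037, -0.004, -0.0292] [0.0001, -0.0003, 0.0471] maxdq 0.94 err 0.0
[[0.564, -0.223, 0.367], [0.576, -0.213, 0.454], [0.59, -0.205, 0.542]] [ 0.35  0.34 -0.16  0.97  0.06  1.84 -1.83]
12 x [0.0044, 0.0002, -0.0375] [0.0001, -0.0003, 0.0471] maxdq 3.98 err 0.271
[[0.567, -0.24, 0.4], [0.58, -0.242, 0.513], [0.592, -0.246, 0.625]] [ 0.19  0.37  0.27  0.75 -0.11  1.94 -1.65]
```

jog_arm(
  motion=[
    [[0,0,0],[0,0,0],0.042],
    [[0,0,0],[0,0,0],0.04],
    [[0,0,-0.005],[0,0,0],0.04],
    [[0,0,-0.01],[0,0,0],0.04],
    [[0,0,-0.02],[0,0,0],0.04],
    [[0.005,-0.004,-0.035],[0,0,0],0.04],
    [[0.005,-0.004,-0.035],[0,0,0],0.04],
    [[0.005,-0.004,-0.035],[0,0,0],0.04],
    [[0.005,-0.004,-0.035],[0,0,0],0.04],
    [[0.005,-0.004,-0.035],[0,0,0],0.04],
    [[0,0,0],[0,0,0],0.04],
    [[0,0,0],[0,0,0],0.04],
    [[0,0,0],[0,0,0],0.04],
  ],
)

```text
time_s: 22.4
ee_pos: [0.5447, -0.2452, 0.2364]
orientation: [-3.137, -0.146, 0.005]
wrist_force: [-0.2, -0.3, -0.6]
width: 0.0403
```

Run:
```python
from kin import *
np.set_printoptions(precision=4,suppress=True)
P,Rc,q=cur();s=arm.sense(); print(P,s["width"],s["wrist_force"])
a=np.radians(-27)
Rt=R.from_matrix(np.c_[[np.cos(a),np.sin(a),0],[np.sin(a),-np.cos(a),0],[0,0,-1]])
plan(np.array([.6,-.2,.57]),Rt,12)
c=camera("scene"); K=c["camera_matrix"]; E=c["extrinsics"]
n=P+.1*Rc.apply([1,0,0])-[0,0,.02]; x=np.linalg.inv(E)@np.r_[n,1]; p=(K@x[:3]/x[2])[:2].astype(int); print(p,K[0,0])
cv2.imwrite("pics/l.png",cv2.resize(c["img"][p[1]-55:p[1]+45,p[0]-60:p[0]+60],(720,600),interpolation=cv2.INTER_CUBIC))
```

```text
[ 0.5447 -0.2452  0.2364] 0.04026767351279568 [-0.1704 -0.2524 -0.6268]
12 x [0.0039, -0.0045, -0.0278] [0.0, 0.0003, 0.047] maxdq 0.84 err 0.0
[[0.56, -0.227, 0.348], [0.574, -0.215, 0.431], [0.589, -0.205, 0.514]] [ 0.36  0.33 -0.17  1.06  0.06  1.76 -1.83]
[240 201] 404.6766233322619
```

View pics/l.png

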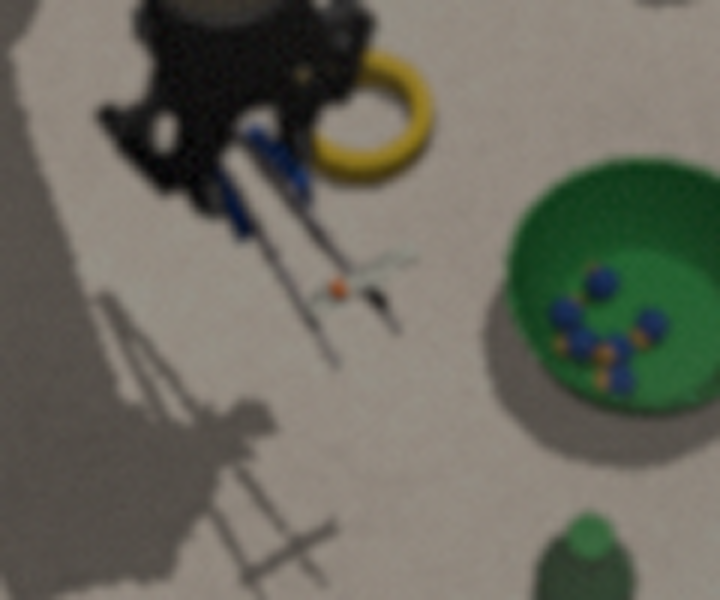

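The tweezers are held level. The pointer (378,300) is still well to the +y side of the orange marker (340,289). I'll raise them near the scene camera to set the gap.

jog_arm(
  motion=[
    [[0.0039,-0.0045,-0.0278],[0,0,0.047],0.038],
    [[0.0039,-0.0045,-0.0278],[0,0,0.047],0.036],
    [[0.0039,-0.0045,-0.0278],[0,0,0.047],0.036],
    [[0.0039,-0.0045,-0.0278],[0,0,0.047],0.036],
    [[0.0039,-0.0045,-0.0278],[0,0,0.047],0.036],
    [[0.0039,-0.0045,-0.0278],[0,0,0.047],0.036],
    [[0.0039,-0.0045,-0.0278],[0,0,0.047],0.036],
    [[0.0039,-0.0045,-0.0278],[0,0,0.047],0.036],
    [[0.0039,-0.0045,-0.0278],[0,0,0.047],0.036],
    [[0.0039,-0.0045,-0.0278],[0,0,0.047],0.036],
    [[0.0039,-0.0045,-0.0278],[0,0,0.047],0.036],
    [[0.0039,-0.0045,-0.0278],[0,0,0.047],0.036],
    [[0,0,0],[0,0,0],0.036],
    [[0,0,0],[0,0,0],0.036],
    [[0,0,0],[0,0,0],0.036],
  ],
)

```text
time_s: 23.95
ee_pos: [0.6001, -0.2005, 0.5686]
orientation: [3.055, -0.732, -0.007]
wrist_force: [-0.3, -0.3, -0.9]
width: 0.036
```

```bash
cat > look.py <<'E'
from kin import *
import sys
np.set_printoptions(precision=4,suppress=True)
P,Rc,q=cur();s=arm.sense(); print(s["time_s"],P,Rc.as_matrix()[:,0],s["width"])
c=camera("scene"); K=c["camera_matrix"]; E=c["extrinsics"]
n=P+.1*Rc.apply([1,0,0])-[0,0,.01]; x=np.linalg.inv(E)@np.r_[n,1]; p=(K@x[:3]/x[2])[:2].astype(int); print(p,x[2])
im=c["img"][p[1]-45:p[1]+45,p[0]-60:p[0]+60]
hsv=cv2.cvtColor(c["img"],cv2.COLOR_BGR2HSV)
m=(hsv[...,0]>3)&(hsv[...,0]<20)&(hsv[...,1]>130)
mm=np.zeros_like(m); mm[p[1]-45:p[1]+45,p[0]-60:p[0]+60]=1; v,u=np.nonzero(m&mm); print("orange",u.mean(),v.mean(),len(u),"crop",(u.mean()+.5-p[0]+60)*20/3,(v.mean()+.5-p[1]+45)*20/3)
for k in("pointer","mark","nose"): print(k,[(round(r["p"],2),r["pixel"]) for r in models.landmark_of("scene",k)[:3]])
# tweezers +x/+y directions in crop pixels
J=[]
for d in(Rc.apply([1,0,0]),-Rc.apply([0,1,0])):
    y=np.linalg.inv(E)@np.r_[n+.01*d,1]; J.append(((K@y[:3]/y[2])[:2]-(K@x[:3]/x[2])[:2])*20/3)
print("10mm x,y in crop px",J)
cv2.imwrite(sys.argv[1],cv2.resize(im,(800,600),interpolation=cv2.INTER_CUBIC))
E
python3 look.py pics/m1.png
```

```text
23.95 [ 0.6001 -0.2005  0.5686] [ 0.8913 -0.4533 -0.0045] 0.035974898240345714
[240 136] 0.8080777171646214
orange 241.42857142857142 127.28571428571429 7 crop 412.85714285714283 245.23809523809527
pointer [(0.59, [130.5, 220.4]), (0.47, [246.0, 131.4])]
mark [(0.24, [349.0, 132.9])]
nose [(0.9, [139.3, 225.1]), (0.32, [273.1, 197.3]), (0.28, [290.2, 140.7])]
10mm x,y in crop px [array([-0.2069, 26.5816]), array([33.4011, -0.167 ])]
```

View pics/m1.png

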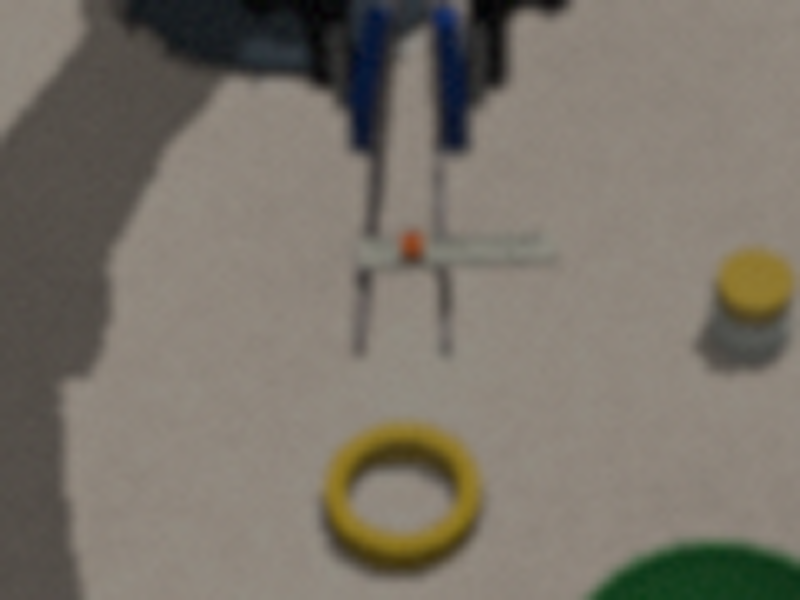

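The pointer is at crop (442,278) and the marker at (413,245), so about 8.5 mm remain. I'll squeeze the pads about 4.4 mm more.

jog_arm(
  motion=[
    [[0,0,0],[0,0,0],0.0345],
    [[0,0,0],[0,0,0],0.033],
    [[0,0,0],[0,0,0],0.0318],
    [[0,0,0],[0,0,0],0.0318],
    [[0,0,0],[0,0,0],0.0318],
  ],
)

```text
time_s: 24.65
ee_pos: [0.6004, -0.2002, 0.5711]
orientation: [3.055, -0.732, -0.001]
wrist_force: [0.8, -0.6, -0.5]
width: 0.0318
```

```bash
sed -i 's/cv2.resize(im,(800,600)/cv2.resize(im[20:65,30:90],(800,600)/; s/^# tweezers.*/g=c["img"].min(2); print("dark cols rows+25..62\\n",g[p[1]-45+28:p[1]-45+56,p[0]-10:p[0]+14])/' look.py; python3 look.py pics/m2.png
```

```text
24.65 [ 0.6004 -0.2002  0.5711] [ 0.8914 -0.4533 -0.0003] 0.03184890336180583
[241 135] 0.805579026155284
orange 243.0 126.5 8 crop 416.6666666666667 246.66666666666666
pointer [(0.68, [129.7, 218.1]), (0.53, [249.2, 131.1])]
mark [(0.24, [340.3, 144.9])]
nose [(0.94, [246.5, 137.8]), (0.61, [139.7, 224.7]), (0.57, [241.7, 167.0])]
dark cols rows+25..62
 [[121 122 123 124 115  95  68  82 113 125 124 121 115 102 106 118 125 127
  126 124 123 122 123 123]
 [121 122 123 122 113  92  70  81 113 124 124 122 116 103 106 118 124 124
  124 124 124 121 123 124]
 [122 123 125 124 115  92  74  85 112 122 123 123 116 104 105 117 122 122
  121 123 125 122 122 123]
 [121 122 126 124 115  94  73  89 113 122 122 123 116 105 105 117 121 122
  121 121 122 124 123 123]
 [123 122 123 122 112  88  76  93 116 124 124 121 115 103 108 118 121 121
  121 120 120 123 121 122]
 [122 122 124 120 111  86  77  98 118 122 122 120 113 102 107 118 123 121
  120 120 118 121 121 122]
 [122 122 124 121 108  84  77 100 117 120 114 107  97  94 101 118 124 124
  123 119 121 122 121 121]
 [123 123 120 122 109  90  83 100 11
[... 1460 characters left out ...]
4 125 127 125 127]
 [127 126 126 118 107 103 118 128 128 129 128 125 115 103 108 123 128 128
  126 125 126 126 126 126]
 [126 126 124 117 101 103 119 128 129 129 128 125 115  98 105 125 128 128
  126 127 126 126 126 127]
 [122 125 123 114  97  97 121 126 128 128 127 126 113  96 102 121 128 129
  128 127 127 128 127 126]
 [122 122 124 115 104 111 121 127 128 129 128 124 118 107 110 124 131 129
  128 128 128 129 128 126]
 [124 123 125 123 121 124 127 126 126 128 128 127 127 121 126 127 129 128
  126 126 127 128 126 126]
 [124 123 126 127 126 127 128 126 127 126 128 127 128 129 128 127 128 129
  128 127 125 127 126 126]]
10mm x,y in crop px [array([-0.2003, 26.5395]), array([33.5037, -0.1929])]
```

View pics/m2.png

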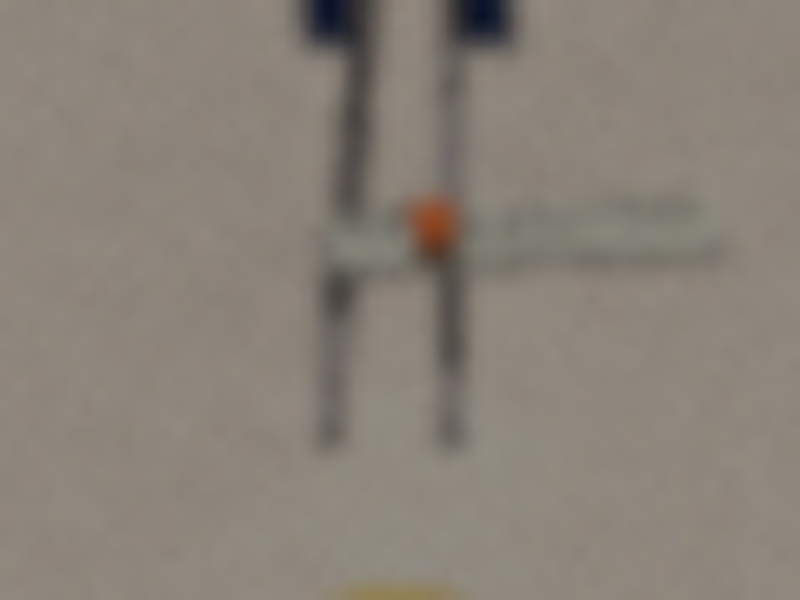

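The pointer column is now about 1.25 px (2.5 mm) to +y of the marker. The frame is rotated about 4° and accounts for 0.7 mm of that, so about 1.8 mm remains. I'll squeeze 0.9 mm more, then lower over the bowl.

jog_arm(
  motion=[
    [[0,0,0],[0,0,0],0.0313],
    [[0,0,0],[0,0,0],0.0309],
    [[0,0,0],[0,0,0],0.0309],
    [[0,0,0],[0,0,0],0.0309],
  ],
)

```text
time_s: 25.25
ee_pos: [0.6004, -0.2002, 0.5711]
orientation: [3.055, -0.732, -0.001]
wrist_force: [1.4, 1.0, -0.2]
width: 0.0313
```

Run:
```python
from kin import *
np.set_printoptions(precision=4,suppress=True)
P,Rc,q=cur();s=arm.sense(); print(P,s["width"])
a=plan(np.array([.507,-.003,.19]),Rc,16)
c=camera("scene"); K=c["camera_matrix"]; E=c["extrinsics"]
n=P+.1*Rc.apply([1,0,0])-[0,0,.01]; x=np.linalg.inv(E)@np.r_[n,1]; p=(K@x[:3]/x[2])[:2].astype(int)
im=c["img"][p[1]-20:p[1]+10,p[0]-10:p[0]+14].astype(int)
o=np.clip(im[...,2]-im[...,0]-15,0,None)[:16]; print("orange col",(o*np.arange(24)).sum()/o.sum(),"row",(o.T*np.arange(16)).sum()/o.sum())
d=np.clip(105-im.min(2),0,None)
for r in range(16,24): print(r,(d[r,9:18]*np.arange(9,18)).sum()/max(d[r,9:18].sum(),1),d[r,9:18].sum())
```

```text
[ 0.6004 -0.2002  0.5711] 0.03132036180455789
16 x [-0.0108, -0.0083, 0.0238] [-0.0, 0.0, -0.0] maxdq 0.84 err 0.0
[[0.571, -0.139, 0.452], [0.548, -0.089, 0.357], [0.525, -0.04, 0.261]] [ 0.16  0.29 -0.29  1.99  0.11  0.88 -2.22]
orange col 11.848837209302326 row 8.940568475452196
16 12.916666666666666 72
17 12.928571428571429 70
18 12.95774647887324 71
19 13.0 69
20 13.01388888888889 72
21 12.984848484848484 66
22 13.0 48
23 12.96 25
```

jog_arm(
  motion=[
    [[0,0,0],[0,0,0],0.0305],
    [[0,0,0],[0,0,0],0.0302],
    [[0,0,0],[0,0,0],0.0302],
    [[0,0,0],[0,0,0],0.0302],
  ],
)

```text
time_s: 25.7
ee_pos: [0.6004, -0.2001, 0.5711]
orientation: [3.055, -0.732, -0.001]
wrist_force: [0.3, 0.3, -0.8]
width: 0.0305
```

```bash
cat > meas.py <<'E'
from kin import *
np.set_printoptions(precision=4,suppress=True)
P,Rc,q=cur();s=arm.sense(); print(s["time_s"],P,s["width"],s["dq"])
c=camera("scene"); K=c["camera_matrix"]; E=c["extrinsics"]
n=P+.1*Rc.apply([1,0,0])-[0,0,.01]; x=np.linalg.inv(E)@np.r_[n,1]; p=(K@x[:3]/x[2])[:2].astype(int)
im=c["img"][p[1]-20:p[1]+10,p[0]-10:p[0]+14].astype(int)
o=np.clip(im[...,2]-im[...,0]-15,0,None)[:16]; oc=(o*np.arange(24)).sum()/o.sum(); print("orange col",oc,"row",(o.T*np.arange(16)).sum()/o.sum())
d=np.clip(105-im.min(2),0,None)[:, 9:18]; col=(d*np.arange(9,18)).sum(1)/np.maximum(d.sum(1),1); print(col[10:24],d.sum(1)[10:24])
E
python3 meas.py
```

```text
25.7 [ 0.6004 -0.2001  0.5711] 0.0305289671185185 [-0.0022 -0.0008  0.0015 -0.0013 -0.0017 -0.0008 -0.0004]
orange col 11.920353982300885 row 8.895847515316541
[12.5197 12.3947 12.3713 12.4115 12.4062 12.2857 12.4167 12.4186 12.4762
 12.4762 12.4884 12.5    12.3462 12.    ] [127 190 202 192 160  91  48  43  42  42  43  44  26   5]
```

The gap is now within about 0.5 mm. Lowering over the bowl.

jog_arm(
  motion=[
    [[-0.0108,-0.0083,0.0238],[0,0,0],0.0302],
    [[-0.0108,-0.0083,0.0238],[0,0,0],0.0302],
    [[-0.0108,-0.0083,0.0238],[0,0,0],0.0302],
    [[-0.0108,-0.0083,0.0238],[0,0,0],0.0302],
    [[-0.0108,-0.0083,0.0238],[0,0,0],0.0302],
    [[-0.0108,-0.0083,0.0238],[0,0,0],0.0302],
    [[-0.0108,-0.0083,0.0238],[0,0,0],0.0302],
    [[-0.0108,-0.0083,0.0238],[0,0,0],0.0302],
    [[-0.0108,-0.0083,0.0238],[0,0,0],0.0302],
    [[-0.0108,-0.0083,0.0238],[0,0,0],0.0302],
    [[-0.0108,-0.0083,0.0238],[0,0,0],0.0302],
    [[-0.0108,-0.0083,0.0238],[0,0,0],0.0302],
    [[-0.0108,-0.0083,0.0238],[0,0,0],0.0302],
    [[-0.0108,-0.0083,0.0238],[0,0,0],0.0302],
    [[-0.0108,-0.0083,0.0238],[0,0,0],0.0302],
    [[-0.0108,-0.0083,0.0238],[0,0,0],0.0302],
    [[0,0,0],[0,0,0],0.0302],
    [[0,0,0],[0,0,0],0.0302],
    [[0,0,0],[0,0,0],0.0302],
  ],
)

```text
time_s: 27.65
ee_pos: [0.5078, -0.0043, 0.1918]
orientation: [-3.054, 0.734, -0.004]
wrist_force: [-0.6, -0.1, -1.0]
width: 0.0305
```

jog_arm(
  motion=[
    [[0,0,0],[0,0,0],0.0302],
    [[0,0,0],[0,0,0],0.0302],
    [[0,0,0],[0,0,0],0.0302],
    [[0,0,0],[0,0,0],0.0302],
    [[0,0,0],[0,0,0],0.0302],
    [[0,0,0],[0,0,0],0.0302],
    [[0,0,0],[0,0,0],0.0302],
    [[0,0,0],[0,0,0],0.0302],
    [[0,0,0],[0,0,0],0.0302],
    [[0,0,0],[0,0,0],0.0302],
    [[0,0,0],[0,0,0],0.0302],
    [[0,0,0],[0,0,0],0.0302],
  ],
)

```text
time_s: 28.85
ee_pos: [0.5064, -0.0035, 0.1903]
orientation: [3.055, -0.732, -0.001]
wrist_force: [-0.1, -0.5, -0.7]
width: 0.0304
```

```bash
python3 meas.py
python3 - <<'E'
from kin import *
c=camera("scene"); P,Rc,q=cur()
r=models.trace("scene","cup")[0]; Q=cloud(c,r["mask"]); print("cup",np.percentile(Q,2,axis=0).round(3),np.percentile(Q,98,axis=0).round(3))
for r in models.landmark_of("scene","nose")[:3]: print(round(r["p"],2),r["pixel"],atz(c,r["pixel"],P[2]-.02).round(3))
cv2.imwrite("pics/f.png",cv2.resize(c["img"][100:260,200:400],(750,600),interpolation=cv2.INTER_CUBIC))
E
```

```text
28.85 [ 0.5064 -0.0035  0.1903] 0.030356078066416603 [-0.0001  0.0017 -0.0001 -0.0002 -0.0005 -0.0011 -0.0002]
orange col 12.060521415270019 row 9.575418994413408
[11.1818 11.2667 11.2857 11.6667 11.7778 11.8163 11.7788 11.3784 11.4706
 11.5102 11.641  11.6364 11.0769 11.0833] [ 11  15  21  51 126 147 113  74  51  49  39  22  13 156]
cup [ 0.418  0.226 -0.001] [0.523 0.308 0.076]
0.93 [136.1, 225.5] [ 0.555 -0.517  0.17 ]
0.69 [289.6, 170.2] [ 0.592 -0.042  0.17 ]
```

View pics/f.png

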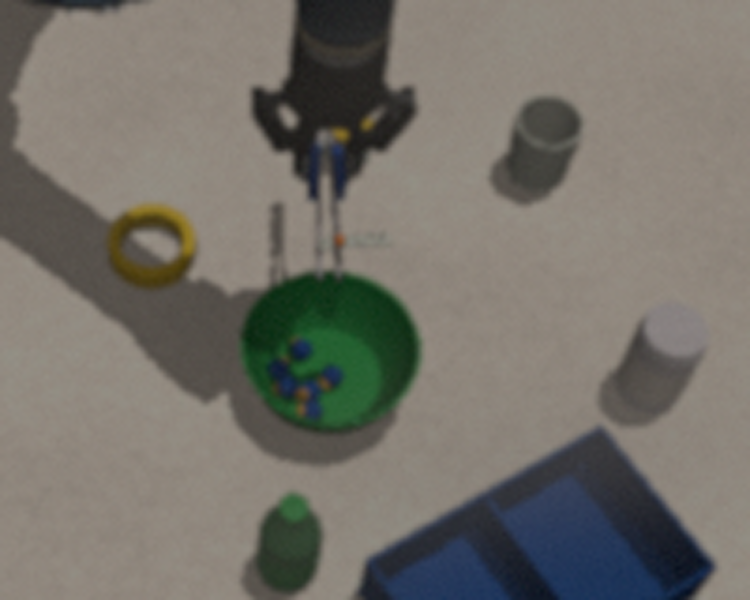

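Everything is in place. The last gap reading is spoiled by the green bowl rim behind the tips, so I'll take one averaged close-up to confirm.

Run:
```python
from kin import *
np.set_printoptions(precision=3,suppress=True,linewidth=200)
P,Rc,q=cur(); o=[]
for nme in("scene","top"):
    L=[camera(nme) for _ in range(6)]; c=L[0]; im=np.mean([k["img"].astype(float) for k in L],0)
    K=c["camera_matrix"];E=c["extrinsics"]
    f=lambda X:(lambda x:(K@x[:3]/x[2])[:2])(np.linalg.inv(E)@np.r_[X,1])
    b=np.radians(4.5); xa=Rc.apply([np.cos(b),-np.sin(b),0]); ya=-Rc.apply([np.sin(b),np.cos(b),0])
    n=P+.095*xa-[0,0,.007]; p=f(n); pi=p.astype(int)
    print(nme,p,"11mm x ->",f(n+.011*xa)-p,"10mm y ->",f(n+.01*ya)-p)
    cr=im[pi[1]-15:pi[1]+15,pi[0]-15:pi[0]+15]
    print("origin",pi-15)
    if nme=="scene":
        ro=np.clip(cr[...,2]-cr[...,0]-15,0,None); print("orange",(ro*np.arange(30)).sum()/ro.sum(),(ro.T*np.arange(30)).sum()/ro.sum())
        print(cr[...,2][8:26,6:24].astype(int))
    o.append(cv2.resize(np.clip(cr*1.5,0,255).astype(np.uint8),(390,390),interpolation=cv2.INTER_CUBIC))
cv2.imwrite("pics/g.png",np.hstack(o))
```

```text
scene [290.988 167.894] 11mm x -> [0.499 3.017] 10mm y -> [ 3.274 -0.239]
origin [275 152]
orange 15.415895213708882 10.260291510734683
[[143 141 133 118 119 137 141 126 102 115 137 144 144 144 142 143 144 144]
 [143 141 132 121 123 137 140 126 104 116 137 144 143 141 139 141 141 138]
 [144 142 134 122 123 135 138 122 109 123 136 139 139 135 133 136 134 128]
 [144 142 133 121 121 130 130 117 112 128 134 131 131 129 129 132 131 128]
 [142 141 133 118 116 124 127 114 104 119 125 125 129 127 123 127 129 132]
 [141 141 131 113 113 125 127 112  91  96 112 123 131 129 124 123 127 131]
 [142 140 128 105 104 121 125 109  86  90 118 133 139 139 136 134 135 136]
 [142 141 128 105 104 127 133 118  89  90 126 141 143 143 143 141 140 140]
 [143 141 133 115 115 133 142 128  94  89 122 140 142 143 143 142 140 140]
 [143 143 135 122 124 140 145 133 102  92 119 138 142 142 143 141 140 139]
 [142 142 134 123 127 140 143 132 110 103 126 140 142 144 144 143 140 140]
 [131 126 120 113 118 124 122 116 107 110 121 131 137 141 142 142 142 141]
 [ 97  89  86  90  97  87  75  75  85  95  92  97 112 123 128 132 136 139]
 [ 52  43  46  64  76  53  28  34  57  71  56  52  67  79  91 103 113 125]
 [ 19  15  20  39  49  33  16  20  38  46  33  20  25  33  45  59  72  91]
 [ 13  11  16  18  24  17  12  15  21  24  19  17  15  14  17  23  32  48]
 [ 13  14  16  16  15  15  17  13  17  16  15  16  16  16  15  14  16  19]
 [ 16  15  15  16  17  15  15  16  16  14  16  19  18  18  16  15  16  15]]
top [226.332 175.646] 11mm x -> [ 1.711 -3.656] 10mm y -> [-3.387 -1.489]
origin [211 160]
```

View pics/g.png

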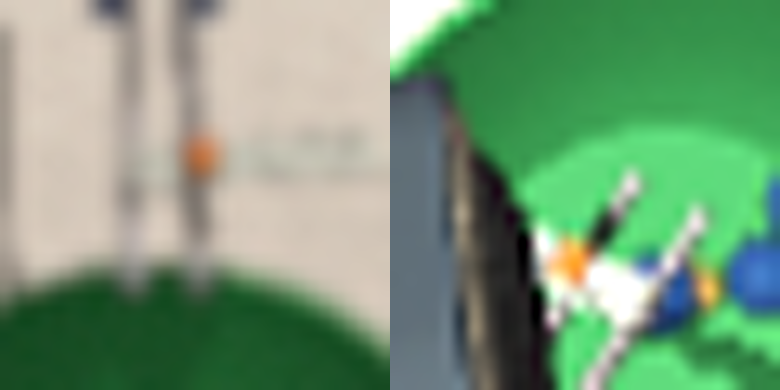

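In this close-up the pointer looks about 2–3 mm past the marker in both views, which disagrees with the nearer measurement. I have time, so I'll go back up and measure numerically, with the marker clear of the arm and then closed.

jog_arm(
  motion=[
    [[0.0108,0.0083,-0.0238],[0,0,0],0.032],
    [[0.0108,0.0083,-0.0238],[0,0,0],0.034],
    [[0.0108,0.0083,-0.0238],[0,0,0],0.036],
    [[0.0108,0.0083,-0.0238],[0,0,0],0.036],
    [[0.0108,0.0083,-0.0238],[0,0,0],0.036],
    [[0.0108,0.0083,-0.0238],[0,0,0],0.036],
    [[0.0108,0.0083,-0.0238],[0,0,0],0.036],
    [[0.0108,0.0083,-0.0238],[0,0,0],0.036],
    [[0.0108,0.0083,-0.0238],[0,0,0],0.036],
    [[0.0108,0.0083,-0.0238],[0,0,0],0.036],
    [[0.0108,0.0083,-0.0238],[0,0,0],0.036],
    [[0.0108,0.0083,-0.0238],[0,0,0],0.036],
    [[0.0108,0.0083,-0.0238],[0,0,0],0.036],
    [[0.0108,0.0083,-0.0238],[0,0,0],0.036],
    [[0.0108,0.0083,-0.0238],[0,0,0],0.036],
    [[0.0108,0.0083,-0.0238],[0,0,0],0.036],
    [[0,0,0],[0,0,0],0.036],
    [[0,0,0],[0,0,0],0.036],
    [[0,0,0],[0,0,0],0.036],
    [[0,0,0],[0,0,0],0.036],
  ],
)

```text
time_s: 31.65
ee_pos: [0.6001, -0.1994, 0.5699]
orientation: [-3.055, 0.73, 0.004]
wrist_force: [-0.2, -0.1, -1.9]
width: 0.0363
```

```bash
cat > meas2.py <<'E'
from kin import *
np.set_printoptions(precision=2,suppress=True,linewidth=220)
P,Rc,q=cur();s=arm.sense(); print(s["time_s"],P,"w",s["width"])
L=[camera("scene") for _ in range(4)]; c=L[0]; im=np.mean([k["img"].astype(float) for k in L],0)
K=c["camera_matrix"];E=c["extrinsics"]
f=lambda X:(lambda x:(K@x[:3]/x[2])[:2])(np.linalg.inv(E)@np.r_[X,1])
n=P+.1*Rc.apply([1,0,0])-[0,0,.01]; p=f(n).astype(int)
print("x11",f(n+.011*Rc.apply([1,0,0]))-f(n),"y10",f(n-.01*Rc.apply([0,1,0]))-f(n),"z10",f(n+[0,0,.01])-f(n))
cr=im[p[1]-18:p[1]+16,p[0]-14:p[0]+24]
sat=cr[...,2]-cr[...,0]; print("R-B"); v=[r for r in range(34) if sat[r].max()>40]; print(v); print(sat[v][:,8:22].astype(int))
g=cr[...,2]; bg=np.median(g); 
for r in range(2,32):
    d=np.clip(bg-12-g[r],0,None); out=[]
    nn,l=cv2.connectedComponents((d>0).astype(np.uint8)[None]); l=l[0]
    for i in range(1,nn):
        k=l==i
        if d[k].sum()>12: out.append((round((d[k]*np.nonzero(k)[0]).sum()/d[k].sum(),2),int(d[k].sum())))
    print(r,out)
E
python3 meas2.py
```

```text
31.65 [ 0.6  -0.2   0.57] w 0.036284879068290116
x11 [-0.02  4.38] y10 [ 5.02 -0.03] z10 [-0.13 -3.19]
R-B
[7, 8, 9, 10]
[[ 10   9  13  15  20  37  63  72  53  26  12  10  11  15]
 [ 11   9  12  12  16  43  86 100  70  30  12   9  10  11]
 [ 10  11  11  10  13  35  77  92  63  26  12   9  11  11]
 [ 11  11  10  10  10  20  46  58  39  21  12  11  11  11]]
2 [(np.float64(9.12), 106), (np.float64(18.91), 40)]
3 [(np.float64(9.06), 103), (np.float64(18.97), 38)]
4 [(np.float64(8.96), 97), (np.float64(19.07), 37)]
5 [(np.float64(8.78), 96), (np.float64(19.19), 29)]
6 [(np.float64(8.68), 93), (np.float64(19.35), 22)]
7 [(np.float64(8.68), 77), (np.float64(19.01), 23)]
8 [(np.float64(9.96), 75), (np.float64(24.16), 113)]
9 [(np.float64(14.9), 125)]
10 [(np.float64(14.71), 153), (np.float64(28.71), 38)]
11 [(np.float64(19.21), 377)]
12 [(np.float64(13.66), 305)]
13 [(np.float64(7.93), 135), (np.float64(19.28), 88)]
14 [(np.float64(7.76), 121), (np.float64(19.34), 79)]
15 [(np.float64(7.74), 91), (np.float64(19.36), 73)]
16 [(np.float64(7.63), 60), (np.float64(19.38), 74)]
17 [(np.float64(7.46), 37), (np.float64(19.4), 74)]
18 [(np.float64(7.5), 36), (np.float64(19.38), 72)]
19 [(np.float64(7.48), 34), (np.float64(19.39), 57)]
20 [(np.float64(7.42), 37), (np.float64(19.44), 35)]
21 [(np.float64(7.3), 43), (np.float64(19.41), 29)]
22 [(np.float64(7.19), 46), (np.float64(19.5), 29)]
23 [(np.float64(7.03), 51), (np.float64(19.63), 38)]
24 [(np.float64(6.93), 49), (np.float64(19.65), 44)]
25 [(np.float64(7.07), 15), (np.float64(19.61), 19)]
26 []
27 []
28 []
29 []
30 []
31 []
```

jog_arm(
  motion=[
    [[0,0,0],[0,0,0],0.034],
    [[0,0,0],[0,0,0],0.032],
    [[0,0,0],[0,0,0],0.0312],
    [[0,0,0],[0,0,0],0.0312],
    [[0,0,0],[0,0,0],0.0312],
  ],
)

```text
time_s: 32.35
ee_pos: [0.6004, -0.2002, 0.571]
orientation: [3.055, -0.732, -0.001]
wrist_force: [-1.2, 0.1, -0.5]
width: 0.0315
```

```bash
python3 meas2.py
```

```text
32.35 [ 0.6  -0.2   0.57] w 0.03150939178564671
x11 [-0.03  4.38] y10 [ 5.03 -0.03] z10 [-0.13 -3.2 ]
R-B
[8, 9, 10, 11]
[[ 16  11   9  12  15  17  31  58  75  67  40  20  15  14]
 [ 14  12  10  12  12  15  32  73 103  87  49  20  11  11]
 [ 13  11  11  10   9  12  26  60  93  80  44  18  10  10]
 [ 13  11  10  11  12  11  17  36  59  52  29  14  11  11]]
2 [(np.float64(10.26), 98), (np.float64(17.48), 32)]
3 [(np.float64(10.13), 110), (np.float64(17.47), 33)]
4 [(np.float64(10.11), 112), (np.float64(17.46), 34)]
5 [(np.float64(10.09), 101), (np.float64(17.4), 36)]
6 [(np.float64(10.02), 96), (np.float64(17.47), 30)]
7 [(np.float64(9.85), 94), (np.float64(17.48), 15)]
8 [(np.float64(9.86), 71), (np.float64(30.56), 59)]
9 [(np.float64(10.33), 41), (np.float64(29.64), 80)]
10 [(np.float64(14.19), 36)]
11 [(np.float64(16.39), 126), (np.float64(32.44), 25)]
12 [(np.float64(20.51), 367)]
13 [(np.float64(14.24), 281)]
14 [(np.float64(9.15), 124), (np.float64(17.23), 88)]
15 [(np.float64(9.0), 121), (np.float64(17.23), 76)]
16 [(np.float64(8.98), 107), (np.float64(17.21), 76)]
17 [(np.float64(9.01), 77), (np.float64(17.22), 76)]
18 [(np.float64(9.07), 51), (np.float64(17.24), 76)]
19 [(np.float64(8.93), 40), (np.float64(17.24), 73)]
20 [(np.float64(8.77), 39), (np.float64(17.31), 54)]
21 [(np.float64(8.49), 31), (np.float64(17.44), 30)]
22 [(np.float64(8.43), 30), (np.float64(17.46), 19)]
23 [(np.float64(8.45), 32), (np.float64(17.47), 18)]
24 [(np.float64(8.44), 41), (np.float64(17.41), 21)]
25 [(np.float64(8.38), 47), (np.float64(17.29), 32)]
26 [(np.float64(8.45), 20), (np.float64(17.16), 12)]
27 []
28 []
29 []
30 []
31 []
```

The near measurement puts zero offset at a width of about 30.6 mm, and the low view puts it near 32 mm. The present 31.4 mm lies between them, well within ±3.5 mm on both readings, so I keep it, go down and check numerically.

jog_arm(
  motion=[
    [[-0.0108,-0.0083,0.0238],[0,0,0],0.0312],
    [[-0.0108,-0.0083,0.0238],[0,0,0],0.0312],
    [[-0.0108,-0.0083,0.0238],[0,0,0],0.0312],
    [[-0.0108,-0.0083,0.0238],[0,0,0],0.0312],
    [[-0.0108,-0.0083,0.0238],[0,0,0],0.0312],
    [[-0.0108,-0.0083,0.0238],[0,0,0],0.0312],
    [[-0.0108,-0.0083,0.0238],[0,0,0],0.0312],
    [[-0.0108,-0.0083,0.0238],[0,0,0],0.0312],
    [[-0.0108,-0.0083,0.0238],[0,0,0],0.0312],
    [[-0.0108,-0.0083,0.0238],[0,0,0],0.0312],
    [[-0.0108,-0.0083,0.0238],[0,0,0],0.0312],
    [[-0.0108,-0.0083,0.0238],[0,0,0],0.0312],
    [[-0.0108,-0.0083,0.0238],[0,0,0],0.0312],
    [[-0.0108,-0.0083,0.0238],[0,0,0],0.0312],
    [[-0.0108,-0.0083,0.0238],[0,0,0],0.0312],
    [[-0.0108,-0.0083,0.0238],[0,0,0],0.0312],
    [[0,0,0],[0,0,0],0.0312],
    [[0,0,0],[0,0,0],0.0312],
    [[0,0,0],[0,0,0],0.0312],
    [[0,0,0],[0,0,0],0.0312],
  ],
)

```text
time_s: 34.55
ee_pos: [0.5076, -0.0042, 0.1917]
orientation: [-3.054, 0.734, -0.004]
wrist_force: [-0.9, 0.4, -0.3]
width: 0.0318
```

jog_arm(
  motion=[
    [[0,0,0],[0,0,0],0.0312],
    [[0,0,0],[0,0,0],0.0312],
    [[0,0,0],[0,0,0],0.0312],
    [[0,0,0],[0,0,0],0.0312],
    [[0,0,0],[0,0,0],0.0312],
    [[0,0,0],[0,0,0],0.0312],
    [[0,0,0],[0,0,0],0.0312],
    [[0,0,0],[0,0,0],0.0312],
    [[0,0,0],[0,0,0],0.0312],
    [[0,0,0],[0,0,0],0.0312],
    [[0,0,0],[0,0,0],0.0312],
    [[0,0,0],[0,0,0],0.0312],
    [[0,0,0],[0,0,0],0.0312],
  ],
)

```text
time_s: 35.85
ee_pos: [0.5064, -0.0035, 0.1903]
orientation: [3.055, -0.732, -0.001]
wrist_force: [-0.6, -0.5, -1.1]
width: 0.0313
```

```bash
python3 meas2.py | head -32
python3 - <<'E'
from kin import *
c=camera("scene")
for n,k in (("scene","bowl"),("scene","cup"),("scene","water_bottle"),("scene","spray_can"),("scene","grease_jar")):
    r=models.trace(n,k)
    if r: Q=cloud(c,r[0]["mask"]); print(k,np.percentile(Q,2,axis=0).round(3),np.percentile(Q,98,axis=0).round(3))
E
```

```text
35.85 [ 0.51 -0.    0.19] w 0.03133160726486453
x11 [0.2  3.04] y10 [ 3.3  -0.02] z10 [ 0.25 -1.86]
R-B
[11, 12, 13, 14]
[[18 16 12 12 15 17 22 37 44 33 20 15 16 15]
 [18 15 13 10 12 15 27 60 74 49 20 12 12 11]
 [18 15 11 10 11 11 23 54 74 48 19 10 10 11]
 [18 16 11 10 11 11 15 29 40 29 16 12 13 13]]
2 [(np.float64(9.55), 96), (np.float64(15.42), 106)]
3 [(np.float64(10.31), 36), (np.float64(14.93), 48)]
4 [(np.float64(0.17), 34), (np.float64(10.41), 30), (np.float64(14.84), 38)]
5 [(np.float64(0.25), 44), (np.float64(10.41), 33), (np.float64(14.96), 35)]
6 [(np.float64(0.26), 44), (np.float64(10.41), 33), (np.float64(15.22), 28)]
7 [(np.float64(0.24), 43), (np.float64(10.39), 31), (np.float64(15.17), 22)]
8 [(np.float64(0.25), 44), (np.float64(10.3), 24), (np.float64(15.12), 20)]
9 [(np.float64(0.25), 44), (np.float64(10.11), 14), (np.float64(15.05), 15)]
10 [(np.float64(0.26), 44)]
11 [(np.float64(0.26), 47)]
12 [(np.float64(0.26), 46)]
13 [(np.float64(0.26), 48)]
14 [(np.float64(0.25), 47), (np.float64(15.55), 48)]
15 [(np.float64(0.26), 42), (np.float64(10.48), 32), (np.float64(15.65), 70)]
16 [(np.float64(0.27), 31), (np.float64(10.48), 37), (np.float64(15.96), 73)]
17 [(np.float64(0.25), 13), (np.float64(10.42), 26), (np.float64(16.12), 75)]
18 [(np.float64(16.26), 54)]
19 [(np.float64(16.31), 30)]
20 [(np.float64(10.18), 36), (np.float64(16.01), 46)]
21 [(np.float64(1.02), 27), (np.float64(12.69), 479)]
22 [(np.float64(12.17), 1242)]
23 [(np.float64(12.34), 2003)]
24 [(np.float64(12.74), 2544)]
25 [(np.float64(13.17), 2839)]
bowl [ 0.529 -0.114  0.001] [0.673 0.028 0.062]
cup [0.462 0.226 0.005] [0.524 0.289 0.077]
water_bottle [ 0.724 -0.191 -0.003] [ 0.771 -0.128  0.121]
spray_can [0.721 0.178 0.002] [0.774 0.233 0.103]
```

```bash
python3 -c "
from h import *
s=arm.sense();print(s['time_s'],s['ee_pos'],s['width']);print(ticket.finish_job())"
```

```text
36.35 [ 0.50640804 -0.00351036  0.19028203] 0.03165195578083487
the job is handed in; nothing more can be done
None
```

I tipped all six knobs into the green bowl and stood the cup back upright. I then pinched the leftmost tweezers by their pads and handed in at about 36 s with them held level over the bowl.

**Last checks**
- **Knobs:** all six were seen in the bowl, in the crops from both cameras. A later scene view also showed them there.
- **Cup:** upright and free on the bench, with its rim at about 76 mm.
- **Bowl and bystanders:** the bowl, can and bottle measured where they were at the start. The tape showed nothing disturbed in the last wide picture, but I did not measure it. The jar's last look returned nothing, so its final position is unchecked.
- **Tweezers:** the tool centre was 190 mm up, which puts the pad midpoint roughly 170 mm above the bench. The tip midpoint was about 11 mm from the bowl centre, and the arm was at rest.

**One disagreement, on the gap:** the close-up from the raised position puts the pointer about 1.2 mm short of the marker (+y side). The low view over the bowl puts it about 1.2 mm past. I set a pad width of about 31.4 mm between the two, so both readings are inside ±3.5 mm. At hand-in the width read 31.65 mm, which shifts the gap by under 0.5 mm.

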